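# Open the bench caddy, nest the mixing cups by colour and shut the keeper bar

### The job

To put the mixing cups away in the caddy, first swing its yellow keeper bar up until it stands upright, out of the way. Nest every loose orange cup in the orange stack and every loose blue cup in the blue stack, giving each a light straight push until it snaps home and sits level, but not so hard that the stack wedges on its sprung seat. When all are in, swing the keeper bar down behind the stacks until it snaps shut, and leave everything else on the bench where it is.

Things in the scene. Friction and masses are not known exactly. Their poses are not given: they have to be found in the camera images.
- caddy: the grey caddy: a flat plate fixed to the bench (it does not move in a run), 125 mm deep (x) by 340 mm wide (y) and 10 mm thick, carrying the two sprung sockets side by side (130 mm apart, 10 mm nearer the robot than this origin) and, along its far edge, the keeper bar. Origin on the bench under it; its x points away from the robot, its y along the keeper bar towards the hinge
- orange0_mid (a point): centre (half-way up) of the orange bottom cup, the start of the orange stack. Same shape as the loose cups: rim 48 mm above this point. It is part of a sprung seat, cannot be taken out, sinks when pressed, floats 4 mm sideways. A cup just dropped in hangs on four springy bumps, its rim 40 to 42 mm above the rim below; pushed past them it is home, rim 34 mm above the rim below
- blue0_mid (a point): the same for the blue bottom cup, the start of the blue stack. Orange and blue may be on either side. In both stacks a straight push of 3 to 7 N snaps a cup past the bumps; 8 to 10 N is a good push, and 14 to 16 N jams the stack. Any order within a colour will do
- orange0 (a joint): how far the orange sprung seat is pressed down, m: 0 is up, 1 mm for every newton on the stack (a nested cup weighs 0.9 N). The travel ends at 0.020; a stack pressed down beyond 0.017 is wedged and jammed
- blue0 (a joint): the same for the blue sprung seat
- orange1_mid (a point): an orange tapered plastic mixing cup standing upright, open at the top, 96 mm tall, 61 mm across the rim and 42 mm across the foot; this point is its centre, 48 mm above its foot. May be absent (None). All cups are alike but for colour, 90 g, weighted in the foot. Take one across its rim collar, the top 24 mm (58 mm across there), fingertips at most 30 mm below the rim, to clear the cup below
- orange2_mid (a point): an orange tapered plastic mixing cup standing upright, open at the top, 96 mm tall, 61 mm across the rim and 42 mm across the foot; this point is its centre, 48 mm above its foot. May be absent (None)
- orange3_mid (a point): an orange tapered plastic mixing cup standing upright, open at the top, 96 mm tall, 61 mm across the rim and 42 mm across the foot; this point is its centre, 48 mm above its foot. May be absent (None)
- blue1_mid (a point): a blue tapered plastic mixing cup standing upright, open at the top, 96 mm tall, 61 mm across the rim and 42 mm across the foot; this point is its centre, 48 mm above its foot. May be absent (None)
- blue2_mid (a point): a blue tapered plastic mixing cup standing upright, open at the top, 96 mm tall, 61 mm across the rim and 42 mm across the foot; this point is its centre, 48 mm above its foot. May be absent (None)
- blue3_mid (a point): a blue tapered plastic mixing cup standing upright, open at the top, 96 mm tall, 61 mm across the rim and 42 mm across the foot; this point is its centre, 48 mm above its foot. May be absent (None)
- keeper (a joint): angle of the yellow keeper bar, rad: 0 is shut (level), about 1.6 upright, 1.95 fully back. It starts shut or part-way down, and is stiff enough to stay where it is left (1 N at the handle moves it down, 2 N up). Between 0.06 and 0.03 it rides over a sprung catch ball, which takes an extra 2 to 6 N at the handle, up or down; below 0.02 it has snapped under it
- keeper_hinge (a point): a point on the keeper bar's hinge line (parallel to the caddy's x, 60 mm above the bench), level along that line with the middle of the handle's grip
- keeper_handle (a point): middle of the keeper bar's handle: a black round rod 14 mm thick and 47 mm long, parallel to the caddy's x, sticking out of the bar away from the stacks (this point is 25 mm out from the bar's face). It lies 220 mm from the hinge line: straight above the hinge when the bar is upright, at the other end of the caddy and 60 mm above the bench when it is shut; the bar swings in an upright plane 65 mm behind the stacks
- spray_can: a red spray can, 64 mm across and 190 mm tall, to be left alone; origin at its underside
- grease_tin: a green grease tin, 84 mm across and 66 mm tall, to be left alone; origin at its underside
- spanner: a steel spanner lying flat, 180 mm long, to be left alone
- tape_roll: a black roll of tape lying flat, 96 mm across and 30 mm tall, to be left alone; origin at its underside
- driver: a screwdriver lying flat, to be left alone
- spark_box: a small carton, 60 x 100 x 35 mm, to be left alone; origin at its underside

How it is judged:
By the outcome, as a careful person would: the job done as asked, in the order asked, and still so for the second after the job is handed in, with the robot touching nothing.
Of orange1, orange2, orange3, blue1, blue2, blue3 only 4 to 6 are there at a start; the rules pass over those that are not, and their reading is None.
At some moment in a run one of orange1, orange2, orange3, blue1, blue2, blue3 may be knocked a few centimetres aside while the robot is not near it.
It also fails if it takes over 210 s, if anything falls off the work surface, if the arm or the gripper's body presses on something with over 40 N, if the wrist force passes 120 N, or if a joint passes its speed limit or range.

### The arm

A 6-joint arm with a two-finger parallel gripper is mounted at the origin on the work surface. World frame = base frame: x ahead of the robot, y to its left, z up, the work surface at z = 0. Lengths are in m, angles in rad, forces in N, time in s.
With the tool pointing down it reaches from about 0.35 to 0.85 m from the base axis. Payload 8.1 kg.
Tool frame: the origin (TCP) lies on the centre line of the jaws, within the pads' length; the fingertips stand 14 mm ahead of it and the grasp point (between the pads) lies 5 mm behind it; z points along the fingers, y is the direction in which the jaws open and shut (so a half turn about z gives the same grasp; the last joint's range is limited). The gripper opens to 93 mm and grips with 3 to 60 N. Pads are 15 mm wide; open, the fingers measure 128 mm over their backs; the gripper's body (75 mm by 188 mm) begins 65 mm behind the grasp point.
Start: joints at [-1.333, 0.13, 1.488, -0, 1.523, -0.085], TCP at [0.19, -0.569, 0.233] pointing down, gripper open.
Joint ranges: [-2.96, 2.96], [-0.89, 2.26], [0.02, 2.5], [-1.34, 4.48], [0, 2.73], [-2.66, 2.66]. Speed limits (rad/s): [2.39, 2.39, 2.79, 3.14, 3.14, 3.14].

### API

Orientations are given as a rotation vector (axis times angle).
In Python, from plant import robot gives the robot as it stands.
- The arm moves only by the tool jog_arm, never from a script. Its argument "steps" is a list of rows, each a list of 7 numbers: the closure, from 0 (fully open) to 1 (shut), then the shift along the tool's x, y, z in m, then the turn, a rotation vector about the tool's x, y, z in rad. In form: [[jaw, tx, ty, tz, rx, ry, rz], ...]. A call has 1 to 5 rows; each row is the pose to reach, as a shift and turn from the pose measured when the call began, along the tool's axes at that moment; what a row does not reach only later rows make up. A row lasts 1/8 s, in which the tool goes at most 62.5 mm and 10.7 degrees, less where a joint would pass 70% of its speed; a pose out of reach is approached as far as the arm can. A call with a gripper value outside its range is refused whole. The fingers move at their own pace and stop on an object; "force" is the grip in N (left out, the last holds). Time passes only in rows, so rows that repeat a pose let the fingers close. It gives the time, the measured TCP pose, the force and the opening at its end, in the units of the state.
- robot.read_state(): the state, without advancing time (a new reading comes with each control period).
- robot.read_camera(name): name is "scene" or "top" or "wrist"; returns a dict with "image" (400x640x3 uint8, red, green, blue), "mtx" (3x3 intrinsics, pixels), "extrinsics" (4x4, takes a point from camera to world coordinates); the wrist camera has in their place "tool_from_camera" (4x4, takes a point from camera to tool coordinates, whose origin is the TCP and whose axes are the flange's). Camera axes: x right, y down, z forward; pixel columns grow to the right and rows downward; lengths in m; the calibration is good to about 2 mm. A picture is of the moment at which its call begins: read the wrist's pose just before it. There is no depth.
- robot.close_job(): hands the job in, once; it reports no verdict.
The state is a dict: "t": time; "q": joint angles; "dq": joint speeds; "joint_torque": joint torques, N m; "tool_pos": TCP position; "orientation": TCP orientation; "force": force on the tool from outside, world axes, zero at the start; "wrist_torque": the same for the moment, N m; "opening": finger opening in m.
Only numpy, scipy, OpenCV 4.12 (cv2) and the standard library are available. Lean on these libraries where they do the work, as an engineer would, in place of code of your own. Each camera call takes 0.05 s, during which the arm holds its last target.

## Working session

There is one attempt and no reset: what is moved stays moved. The work goes in short steps, Python scripts to look and compute and a tool call to move; the robot and the scene stay as the last step left them, time stands still between calls to the robot, and variables do not carry over. Pictures are saved under pics/ and viewed, and the job is handed in when it is done.

Besides the shell and the picture viewer there is one more tool, called after ">>>" as name(argument=value, ...) on one line, values as JSON. jog_arm: Moves the arm, as the interface text tells. Its arguments: {"type":"object","properties":{"steps":{"type":"array"},"force":{"type":"number"}},"required":["steps"]}

```bash
ls; mkdir -p pics; python3 - <<'E'
from plant import robot
import cv2
s=robot.read_state(); print(s)
for n in ("scene","top","wrist"):
    c=robot.read_camera(n); cv2.imwrite(f"pics/{n}0.png",c["image"][:,:,::-1]); print(n,c["mtx"].round(1).tolist(),{k:v.round(4).tolist() for k,v in c.items() if k in("extrinsics","tool_from_camera")})
E
```

```text
pics
{'t': 0.0, 'q': array([-1.33341651e+00,  1.31157328e-01,  1.48929092e+00, -9.82806184e-08,
        1.52300018e+00, -8.54206318e-02]), 'dq': array([-0.00056947, -0.00011698, -0.00115047, -0.00109514,  0.00018603,
       -0.00035074]), 'joint_torque': array([ 5.95956099e-04, -5.59840214e+01, -4.91762853e+01,  7.67099485e-02,
        3.50629888e-02, -1.33769731e-04]), 'tool_pos': array([ 0.19021335, -0.56846905,  0.23158333]), 'orientation': array([-3.09893574e+00, -5.04557804e-01,  2.21293905e-04]), 'force': array([0.49155619, 0.30081332, 0.02874385]), 'wrist_torque': array([0.00979915, 0.01203405, 0.01923597]), 'opening': 0.09288398569728215}
scene [[362.5, 0.0, 318.4], [0.0, 362.5, 196.4], [0.0, 0.0, 1.0]] {'extrinsics': [[0.2988, 0.8059, -0.5112, 0.9915], [0.9543, -0.2465, 0.1692, -0.1266], [0.0104, -0.5384, -0.8426, 0.7353], [0.0, 0.0, 0.0, 1.0]]}
top [[453.4, 0.0, 317.3], [0.0, 453.4, 192.8], [0.0, 0.0, 1.0]] {'extrinsics': [[0.0048, -0.9974, 0.0715, 0.5124], [-0.9994, -0.0072, -0.0336, 0.0228], [0.034, -0.0713, -0.9969, 1.0966], [0.0, 0.0, 0.0, 1.0]]}
wrist [[354.5, 0.0, 313.2], [0.0, 354.5, 203.1], [0.0, 0.0, 1.0]] {'tool_from_camera': [[-0.0009, -0.9686, -0.2485, 0.0679], [1.0, -0.001, 0.0003, 0.001], [-0.0006, -0.2485, 0.9686, -0.1517], [0.0, 0.0, 0.0, 1.0]]}
```

View pics/scene0.png

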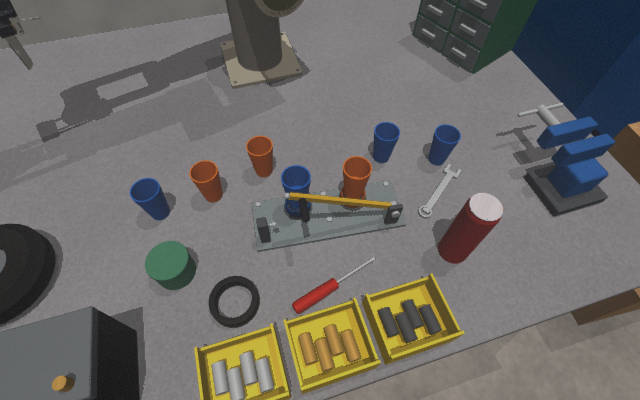

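View pics/top0.png

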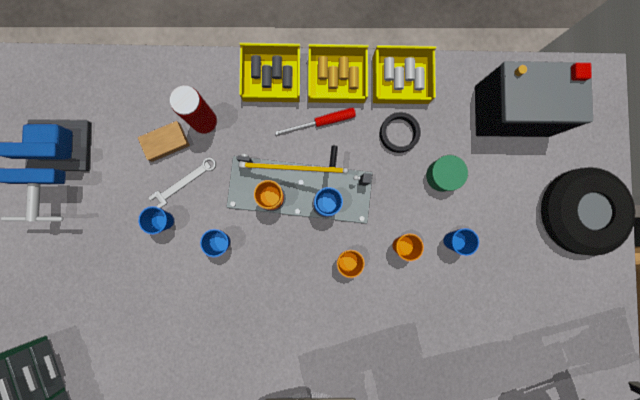

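View pics/wrist0.png

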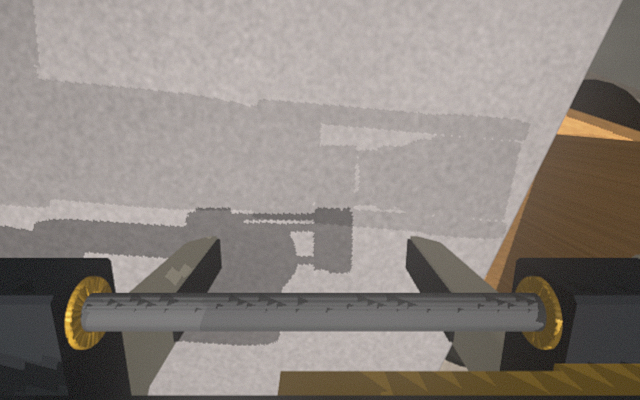

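The scene has five loose cups. In the top view, blue cups are at (153,220), (215,243) and (463,241), and orange cups at (350,264) and (408,248). The stacks are orange (268,195) and blue (328,202). The keeper is part-way down, with its hinge at the left and its handle at about (333,155).

```bash
cat > h.py <<'E'
import numpy as np, cv2
from scipy.optimize import least_squares
from scipy.spatial.transform import Rotation as R
from plant import robot
def snap(n,fn=None):
    s=robot.read_state(); c=robot.read_camera(n)
    if n=="wrist":
        T=np.eye(4);T[:3,:3]=R.from_rotvec(s["orientation"]).as_matrix();T[:3,3]=s["tool_pos"]
        c["extrinsics"]=T@c["tool_from_camera"]
    if fn: cv2.imwrite(f"pics/{fn}.png",c["image"][:,:,::-1])
    return c
def rays(c,uv):
    uv=np.atleast_2d(np.asarray(uv,float)); d=np.c_[uv,np.ones(len(uv))]@np.linalg.inv(c["mtx"]).T
    E=c["extrinsics"]; return E[:3,3],d@E[:3,:3].T
def plane(c,uv,z):
    o,d=rays(c,uv); return o+d*((z-o[2])/d[:,2])[:,None]
def proj(c,P):
    E=np.linalg.inv(c["extrinsics"]); p=np.atleast_2d(P)@E[:3,:3].T+E[:3,3]; p=p@c["mtx"].T; return p[:,:2]/p[:,2:]
def tri(c1,u1,c2,u2):
    o1,d1=rays(c1,u1);o2,d2=rays(c2,u2);d1=d1[0];d2=d2[0]
    t=np.linalg.lstsq(np.c_[d1,-d2],o2-o1,rcond=None)[0]
    a=o1+t[0]*d1;b=o2+t[1]*d2; return (a+b)/2,np.linalg.norm(a-b)
def mask(c,col):
    h=cv2.cvtColor(c["image"],cv2.COLOR_RGB2HSV)
    lo,hi={"orange":((4,150,90),(17,255,255)),"blue":((105,120,50),(125,255,255)),"yellow":((19,150,90),(32,255,255)),"black":((0,0,0),(180,255,45))}[col]
    return cv2.inRange(h,lo,hi)
def blobs(c,col,amin=150):
    cs,_=cv2.findContours(mask(c,col),cv2.RETR_EXTERNAL,cv2.CHAIN_APPROX_NONE)
    return [k[:,0].astype(float) for k in cs if cv2.contourArea(k)>amin]
def rim(c,k,z,r=0.0305):
    # outer arc of blob (away from camera nadir) lies on rim circle in plane z
    P=plane(c,k+0.0,z)[:,:2]; n=c["extrinsics"][:2,3]
    m=P.mean(0)
    for _ in range(4):
        d=(m-n)/np.linalg.norm(m-n); Q=P[(P-m)@d>0.0]
        f=lambda p:np.hypot(*(Q-p).T)-r
        s=least_squares(f,m,loss="soft_l1",f_scale=.001); m=s.x
    return m,np.sqrt(np.mean(f(m)**2))
E
python3 - <<'E'
from h import *
c=snap("top");s=snap("scene")
for n,cc in(("top",c),("scene",s)):
  for col in("orange","blue"):
    for k in blobs(cc,col):
        b=k.mean(0)
        m,e=rim(cc,k,.096); print(n,col,b.round(),m.round(4),round(e*1e3,2), [ (rim(cc,k,z)[0].round(4).tolist(),round(rim(cc,k,z)[1]*1e3,2)) for z in (.11,.12)] if n=="top" and 250<b[0]<345 and b[1]<230 else "")
E
for i in top scene; do python3 - <<E
import cv2
a=cv2.imread("pics/${i}0.png"); b=a[130:235,200:400] if "$i"=="top" else a[140:260,230:430]
cv2.imwrite("pics/z_$i.png",cv2.resize(b,None,fx=4,fy=4,interpolation=cv2.INTER_CUBIC))
E
done
```

```text
top orange [349. 263.] [ 0.4345 -0.0798] 7.49 
top orange [406. 247.] [ 0.467  -0.2124] 9.65 
top orange [267. 195.] [0.577  0.0937] 8.72 [([0.5756, 0.092], np.float64(8.6)), ([0.5747, 0.0908], np.float64(8.7))]
top blue [214. 243.] [0.4739 0.2128] 0.95 
top blue [462. 241.] [ 0.4783 -0.3384] 0.94 
top blue [155. 220.] [0.5225 0.3471] 1.09 
top blue [328. 201.] [ 0.566  -0.0348] 0.75 [([0.5649, -0.0335], np.float64(0.8)), ([0.5641, -0.0327], np.float64(0.85))]
top blue [ 32. 176.] [0.6138 0.6446] 9.01 
top blue [ 37. 144.] [0.6689 0.6487] 8.45 
scene orange [207. 181.] [ 0.4699 -0.2187] 0.95 
scene orange [357. 179.] [0.5552 0.1066] 0.77 
scene orange [260. 155.] [ 0.4331 -0.0873] 0.92 
scene blue [150. 199.] [ 0.4812 -0.3428] 0.75 
scene blue [296. 179.] [ 0.5403 -0.0305] 0.84 
scene blue [443. 144.] [0.5265 0.3451] 1.05 
scene blue [384. 141.] [0.4771 0.2111] 1.02 
scene blue [580.  97.] [0.1954 1.1796] 8.19
```

View pics/z_top.png

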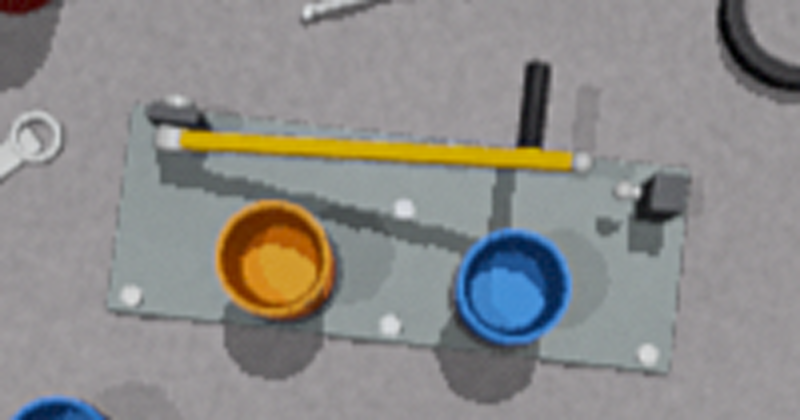

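View pics/z_scene.png

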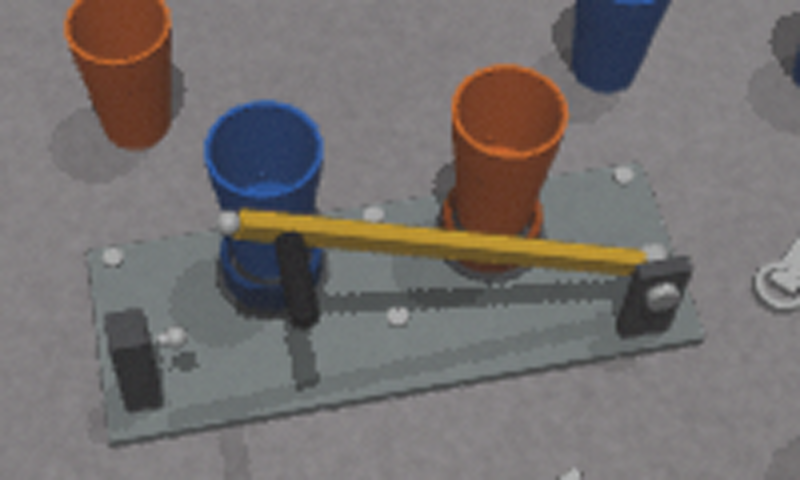

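```bash
sed -i 's/(4,150,90),(17,255,255)/(4,150,60),(20,255,255)/' h.py; python3 - <<'E'
from h import *
c=snap("top");s=snap("scene")
for n,cc in(("top",c),("scene",s)):
    for k in blobs(cc,"orange"):
        b=k.mean(0); print(n,b.round(),[(rim(cc,k,z)[0].round(4).tolist(),round(rim(cc,k,z)[1]*1e3,2)) for z in (.096,.12,.13,.14)])
    for k in blobs(cc,"blue"):
        b=k.mean(0); 
        if 290<b[0]<340: print(n,'blue',b.round(),[(rim(cc,k,z)[0].round(4).tolist(),round(rim(cc,k,z)[1]*1e3,2)) for z in (.096,.12,.13,.14)])
z=lambda a:np.array(a)/4+[200,130]-0.375
q=lambda a:np.array(a)/4+[230,140]-0.375
cor=plane(c,z([[138,100],[108,310],[668,372],[690,172]]),.010); print(cor.round(4))
m=cor.mean(0); y=(cor[0]+cor[1]-cor[2]-cor[3])[:2]; yaw=np.arctan2(-y[0],y[1]); print("caddy",m,yaw, np.linalg.norm(y)/2)
cs=plane(s,q([[690,340],[640,165],[90,250],[113,443]]),.010); print(cs.round(4),cs.mean(0))
for nm,a,b in(("tip",(538,66),(306,318)),("base",(531,146),(290,242)),("barEnd",(583,162),(230,222)),("hingeEnd",(170,138),(653,252))):
    print(nm,tri(c,z(a),s,q(b)))
E
```

```text
top [350. 263.] [([0.4311, -0.0821], np.float64(0.89)), ([0.4336, -0.0788], np.float64(1.12)), ([0.4345, -0.0774], np.float64(1.29)), ([0.4355, -0.0761], np.float64(1.4))]
top [408. 247.] [([0.4663, -0.2133], np.float64(0.98)), ([0.4677, -0.2067], np.float64(1.32)), ([0.4683, -0.204], np.float64(1.43)), ([0.4688, -0.2013], np.float64(1.54))]
top [268. 195.] [([0.5807, 0.0981], np.float64(0.74)), ([0.5784, 0.0956], np.float64(0.86)), ([0.5774, 0.0946], np.float64(1.05)), ([0.5764, 0.0935], np.float64(1.14))]
top blue [328. 201.] [([0.5662, -0.0348], np.float64(0.78)), ([0.5643, -0.0327], np.float64(0.85)), ([0.5634, -0.0319], np.float64(0.9)), ([0.5626, -0.031], np.float64(0.97))]
scene [324. 354.] [([0.8887, -0.1114], np.float64(5.14)), ([0.8925, -0.1132], np.float64(4.97)), ([0.8989, -0.1132], np.float64(5.27)), ([0.9015, -0.1136], np.float64(5.19))]
scene [207. 181.] [([0.4699, -0.2187], np.float64(0.95)), ([0.4908, -0.2149], np.float64(1.39)), ([0.4996, -0.2134], np.float64(1.55)), ([0.5083, -0.2118], np.float64(1.7))]
scene [355. 180.] [([0.5552, 0.1066], np.float64(0.77)), ([0.5
[... 455 characters left out ...]
(0.97))]
[[ 0.6809  0.1868  0.01  ]
 [ 0.5546  0.2023  0.01  ]
 [ 0.5194 -0.1326  0.01  ]
 [ 0.6403 -0.1463  0.01  ]]
caddy [0.59878216 0.02754393 0.01      ] -0.11297318885227604 0.3361037712297849
[[ 0.6796  0.1781  0.01  ]
 [ 0.5595  0.1993  0.01  ]
 [ 0.5213 -0.1343  0.01  ]
 [ 0.6455 -0.1476  0.01  ]] [0.60148117 0.02387856 0.01      ]
tip (array([ 0.67874618, -0.04484602,  0.15225391]), np.float64(0.0019177818074042868))
base (array([ 0.63650457, -0.0408622 ,  0.15150912]), np.float64(0.0009956677523835352))
barEnd (array([ 0.62654354, -0.06678984,  0.16602095]), np.float64(0.0008093720566570404))
hingeEnd (array([0.64969687, 0.15827402, 0.06813748]), np.float64(0.0027166872419124356))
```

```bash
cat >> h.py <<'E'
YAW=-0.113
def go(*pts,yaw=YAW):
    """pts: (x,y,z) TCP targets; print tool-frame shift/turn from the current pose"""
    s=robot.read_state(); T=R.from_rotvec(s["orientation"]); G=R.from_euler("z",yaw)*R.from_rotvec([np.pi,0,0])
    rv=(T.inv()*G).as_rotvec()
    print("t",round(s["t"],2),"pos",s["tool_pos"].round(4),"F",s["force"].round(2),"open",round(s["opening"],4),"q6",s["q"][5].round(2))
    for p in pts: print("  ",np.asarray(p).round(4),"->",T.inv().apply(np.asarray(p)-s["tool_pos"]).round(4),rv.round(3))
E
python3 -c "
from h import *
go((.659,-.044,.26))"
```

```text
t 0.35 pos [ 0.1903 -0.5689  0.2324] F [ 0.32 -0.83  0.11] open 0.0927 q6 -0.09
   [ 0.659 -0.044  0.26 ] -> [ 0.611  -0.3491 -0.0274] [-0.     0.     0.436]
```

>>> jog_arm(steps=[[0,0.04,-0.023,-0.028,0,0,0.1],[0,0.09,-0.05,-0.028,0,0,0.2],[0,0.14,-0.08,-0.028,0,0,0.3],[0,0.195,-0.11,-0.028,0,0,0.4],[0,0.25,-0.142,-0.028,0,0,0.436]], force=10)

```text
t: 0.98
tool_pos: [0.3826, -0.3544, 0.2607]
orientation: [3.136, -0.182, 0.001]
force: [1.3, -0.1, -0.3]
opening: 0.093
```

```bash
python3 -c "
from h import *
go((.659,-.044,.26))"
```

```text
t 0.97 pos [ 0.3826 -0.3544  0.2607] F [ 1.29 -0.14 -0.26] open 0.093 q6 0.84
   [ 0.659 -0.044  0.26 ] -> [ 0.2387 -0.3403  0.0007] [ 0.    -0.    -0.003]
```

>>> jog_arm(steps=[[0,0.033,-0.047,0,0,0,0],[0,0.067,-0.095,0,0,0,0],[0,0.1,-0.143,0,0,0,0],[0,0.133,-0.19,0,0,0,0],[0,0.166,-0.237,0,0,0,0]])

```text
t: 1.6
tool_pos: [0.5759, -0.1365, 0.2609]
orientation: [3.136, -0.182, 0.001]
force: [0.8, -1.0, -0.9]
opening: 0.0929
```

>>> jog_arm(steps=[[0,0.02,-0.03,0,0,0,0],[0,0.045,-0.064,0,0,0,0],[0,0.073,-0.103,0,0,0,0],[0,0.073,-0.103,0,0,0,0]])

```text
t: 2.1
tool_pos: [0.6614, -0.0398, 0.2599]
orientation: [-3.136, 0.176, 0.0]
force: [-0.4, -0.6, -0.7]
opening: 0.093
```

```bash
python3 -c "
from h import *
snap('wrist','w1')
go((.659,-.044,.26),(.659,-.044,.147))"
```

```text
t 2.15 pos [ 0.6607 -0.0414  0.2602] F [-0.43 -0.34  0.73] open 0.0926 q6 1.54
   [ 0.659 -0.044  0.26 ] -> [-0.0014  0.0028  0.0002] [ 0.  0. -0.]
   [ 0.659 -0.044  0.147] -> [-0.0013  0.0028  0.1132] [ 0.  0. -0.]
```

View pics/w1.png

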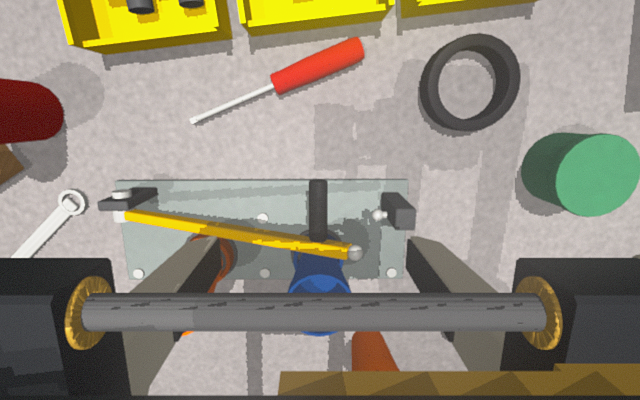

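```bash
python3 -c "
from h import *
c=snap('wrist')
print(plane(c,[[318,181],[318,238],[318,210],[355,253],[122,214]],.152)); print(proj(c,[[.659,-.044,.152]]))"
```

```text
[[ 0.67876059 -0.04836837  0.152     ]
 [ 0.63407892 -0.0433933   0.152     ]
 [ 0.65649069 -0.04588873  0.152     ]
 [ 0.61835869 -0.07087062  0.152     ]
 [ 0.67042995  0.10286335  0.152     ]]
[[315.16036364 207.10801067]]
```

>>> jog_arm(steps=[[0,-0.001,0.004,0.04,0,0,0],[0,-0.001,0.004,0.08,0,0,0],[0,-0.001,0.004,0.113,0,0,0],[0,-0.001,0.004,0.113,0,0,0]])

```text
t: 2.7
tool_pos: [0.6558, -0.0474, 0.1442]
orientation: [3.136, -0.182, -0.01]
force: [0.2, -0.3, -0.1]
opening: 0.093
```

>>> jog_arm(steps=[[1,0,0,0,0,0,0],[1,0,0,0,0,0,0],[1,0,0,0,0,0,0],[1,0,0,0,0,0,0],[1,0,0,0,0,0,0]], force=6)

```text
t: 3.32
tool_pos: [0.656, -0.0473, 0.1445]
orientation: [3.136, -0.182, -0.009]
force: [0.6, 0.7, -0.7]
opening: 0.0475
```

>>> jog_arm(steps=[[1,0,0,0,0,0,0],[1,0,0,0,0,0,0],[1,0,0,0,0,0,0]])

```text
t: 3.7
tool_pos: [0.656, -0.0457, 0.1439]
orientation: [-3.134, 0.181, 0.01]
force: [3.5, 12.5, -4.4]
opening: 0.019
```

>>> jog_arm(steps=[[1,0,0,0,0,0,0],[1,0,0,0,0,0,0],[1,0,0,0,0,0,0]])

```text
t: 4.08
tool_pos: [0.6562, -0.0432, 0.1432]
orientation: [-3.131, 0.179, 0.01]
force: [4.0, 8.6, -3.0]
opening: 0.0136
```

```bash
python3 -c "
from h import *
c=snap('wrist','w2')
go()"
```

```text
t 4.12 pos [ 0.6562 -0.0432  0.1432] F [ 4.86  7.92 -4.14] open 0.0138 q6 1.54
```

View pics/w2.png

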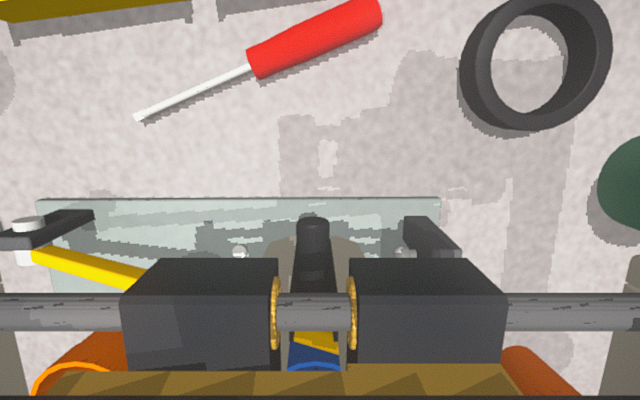

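>>> jog_arm(steps=[[1,0,-0.009,-0.017,0,0,0],[1,0,-0.02,-0.034,0,0,0],[1,0,-0.032,-0.05,0,0,0],[1,0,-0.045,-0.064,0,0,0],[1,0,-0.06,-0.078,0,0,0]])

```text
t: 4.75
tool_pos: [0.6629, 0.0161, 0.2227]
orientation: [-3.132, 0.18, 0.012]
force: [-5.6, -2.7, 0.4]
opening: 0.0134
```

```bash
python3 -c "
from h import *
go()"
```

```text
t 4.75 pos [0.6629 0.0161 0.2227] F [-5.62 -2.66  0.41] open 0.0134 q6 1.63
```

>>> jog_arm(steps=[[1,0,-0.017,-0.0125,0,0,0],[1,0,-0.0355,-0.024,0,0,0],[1,0,-0.0555,-0.033,0,0,0],[1,0,-0.076,-0.0405,0,0,0],[1,0,-0.0975,-0.046,0,0,0]])

```text
t: 5.38
tool_pos: [0.6747, 0.1142, 0.2704]
orientation: [-3.131, 0.18, 0.01]
force: [-0.8, -1.9, 2.0]
opening: 0.0137
```

```bash
python3 -c "
from h import *
go()"
```

```text
t 5.38 pos [0.6747 0.1142 0.2704] F [-0.84 -1.86  2.  ] open 0.0137 q6 1.78
```

>>> jog_arm(steps=[[1,0,-0.0215,-0.003,0,0,0],[1,0,-0.041,-0.004,0,0,0],[1,0,-0.05,-0.004,0,0,0],[1,0,-0.05,-0.004,0,0,0]])

```text
t: 5.88
tool_pos: [0.6806, 0.165, 0.2744]
orientation: [-3.131, 0.178, 0.01]
force: [0.3, 1.2, 1.7]
opening: 0.0138
```

>>> jog_arm(steps=[[0,0,0,0,0,0,0],[0,0,0,0,0,0,0],[0,0,0,0,0,0,0],[0,0,0,0,0,0,0],[0,0,0,0,0,0,0]])

```text
t: 6.5
tool_pos: [0.6806, 0.1649, 0.2744]
orientation: [-3.131, 0.178, 0.01]
force: [0.2, 0.1, -0.6]
opening: 0.0592
```

```bash
python3 -c "
from h import *
c=snap('scene','s2');go()"
```

```text
t 6.55 pos [0.6806 0.165  0.2744] F [-0.6   0.79  0.71] open 0.0629 q6 1.85
```

View pics/s2.png

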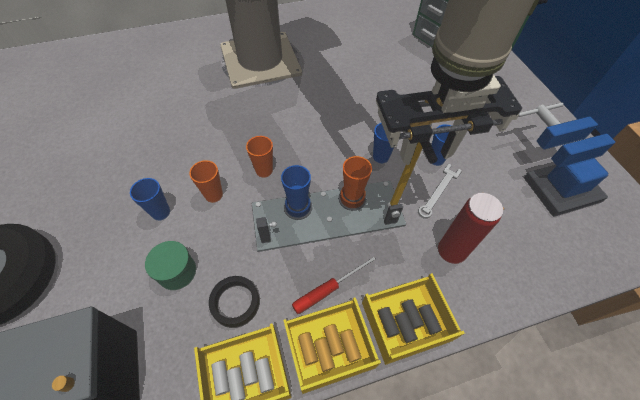

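>>> jog_arm(steps=[[0,0,0,-0.03,0,0,0],[0,0,0,-0.06,0,0,0],[0,0,0,-0.09,0,0,0],[0,0,0,-0.09,0,0,0]])

```text
t: 7.05
tool_pos: [0.6822, 0.1646, 0.3682]
orientation: [-3.129, 0.178, 0.0]
force: [-0.2, 0.2, -0.2]
opening: 0.0928
```

```bash
python3 -c "
from h import *
go((.42,.18,.36),(.42,.18,.26))"
```

```text
t 7.05 pos [0.6822 0.1646 0.3682] F [-0.25  0.2  -0.18] open 0.0928 q6 1.85
   [0.42 0.18 0.36] -> [-0.2622  0.0144  0.0082] [-0.007  0.001 -0.   ]
   [0.42 0.18 0.26] -> [-0.2622  0.0151  0.1082] [-0.007  0.001 -0.   ]
```

>>> jog_arm(steps=[[0,-0.05,0.003,0.01,-0.007,0,0],[0,-0.1,0,0.01,-0.007,0,0],[0,-0.15,-0.002,0.03,-0.007,0,0],[0,-0.2,-0.004,0.05,-0.007,0,0],[0,-0.24,-0.004,0.07,-0.007,0,0]])

```text
t: 7.68
tool_pos: [0.4419, 0.1963, 0.2961]
orientation: [3.136, -0.177, -0.003]
force: [-0.1, 0.9, 0.4]
opening: 0.0929
```

>>> jog_arm(steps=[[0,0,0,0,0,0,0],[0,0,0,0,0,0,0]])

```text
t: 7.92
tool_pos: [0.4421, 0.1963, 0.2957]
orientation: [3.136, -0.177, -0.003]
force: [0.1, 0.4, 0.7]
opening: 0.0935
```

```bash
python3 -c "
from h import *
c=snap('wrist','w3');go((.474,.213,.2),(.474,.213,.083))
for col in ('blue','orange'):
  for k in blobs(c,col): print(col,k.mean(0).round(),k.min(0),k.max(0),rim(c,k,.096),rim(c,k,.127))
c=snap('top','t3')
for col in ('blue','orange'):
  for k in blobs(c,col): print(col,k.mean(0).round(),rim(c,k,.096))
c=snap('scene','s3')
"
```

```text
t 7.97 pos [0.4428 0.1962 0.2964] F [ 0.75  0.73 -0.54] open 0.0931 q6 1.99
   [0.474 0.213 0.2  ] -> [ 0.0292 -0.0202  0.0964] [ 0.     0.001 -0.   ]
   [0.474 0.213 0.083] -> [ 0.0293 -0.0202  0.2134] [ 0.     0.001 -0.   ]
blue [291. 151.] [262. 121.] [321. 182.] (array([0.47484575, 0.21190457]), np.float64(0.0005671426047524952)) (array([0.48057291, 0.20768156]), np.float64(0.0017956269456918224))
blue [155. 116.] [115.  85.] [198. 148.] (array([0.52319713, 0.34589693]), np.float64(0.0004818642003691052)) (array([0.5218281 , 0.32863656]), np.float64(0.0017006598603970156))
blue [540.  27.] [486.   0.] [617.  53.] (array([ 0.56035974, -0.05886756]), np.float64(0.006283742337812979)) (array([ 0.55569523, -0.03346319]), np.float64(0.006921636080429005))
orange [576. 381.] [505. 363.] [639. 395.] (array([ 0.17431874, -0.128602  ]), np.float64(0.008105959200964801)) (array([ 0.20889272, -0.09565554]), np.float64(0.00848189813582974))
orange [552. 334.] [537. 315.] [561. 349.] (array([ 0.24888572, -0.02940202]), np.float64(0.0051030924495849015)) (array([ 0.27311069, -0.00738136]), np.
[... 657 characters left out ...]
)
blue [462. 241.] (array([ 0.47858787, -0.33835743]), np.float64(0.001142141711057732))
blue [155. 220.] (array([0.52262422, 0.34694773]), np.float64(0.0019690145457069283))
blue [328. 201.] (array([ 0.56555965, -0.03486111]), np.float64(0.0007255430973791308))
blue [ 32. 176.] (array([0.61614773, 0.64491682]), np.float64(0.008895617303286016))
blue [ 37. 144.] (array([0.66865732, 0.64865985]), np.float64(0.008455064594181548))
orange [350. 263.] (array([ 0.4305854 , -0.08188322]), np.float64(0.0007689505753966523))
orange [408. 247.] (array([ 0.46624174, -0.21304894]), np.float64(0.0009960967349377419))
orange [268. 195.] (array([0.57967181, 0.09810286]), np.float64(0.0008198098292934295))
```

View pics/w3.png

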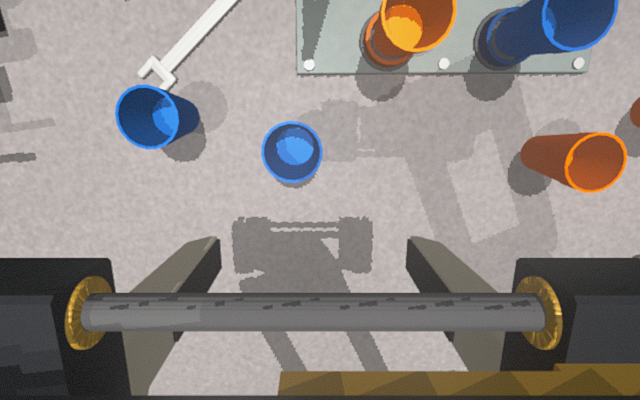

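View pics/s3.png

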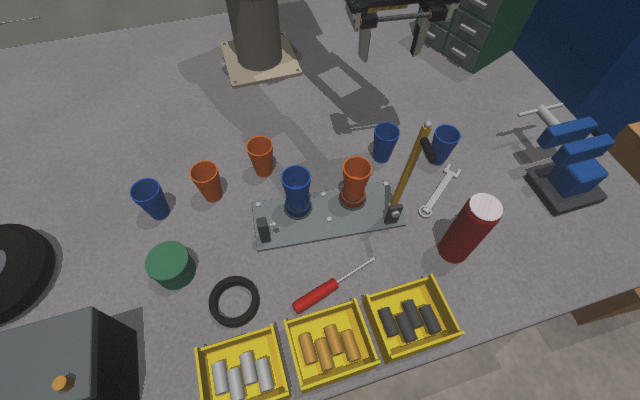

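>>> jog_arm(steps=[[0,0.03,0.045,-0.02,0,0,0],[0,0.06,0.09,-0.04,0,0,0],[0,0.08,0.135,-0.05,0,0,0],[0,0.1,0.175,-0.05,0,0,0],[0,0.1,0.175,-0.05,0,0,0]])

```text
t: 8.7
tool_pos: [0.5242, 0.0077, 0.3468]
orientation: [3.136, -0.186, -0.0]
force: [0.3, -0.0, -0.0]
opening: 0.0926
```

>>> jog_arm(steps=[[0,0,0,0,0,0,0],[0,0,0,0,0,0,0]])

```text
t: 8.95
tool_pos: [0.5243, 0.0084, 0.3469]
orientation: [3.136, -0.185, -0.0]
force: [-0.5, 0.1, 0.7]
opening: 0.0928
```

```bash
python3 -c "
from h import *
c=snap('wrist','w4');go()
for col in ('blue','orange'):
  for k in blobs(c,col): print(col,k.mean(0).round(),k.min(0),k.max(0),[(rim(c,k,z)[0].round(4),round(rim(c,k,z)[1]*1e3,2)) for z in (.096,.12,.125,.13,.135)])
"
```

```text
t 9.0 pos [0.5242 0.0086 0.3469] F [-0.94  0.13 -0.19] open 0.0928 q6 1.61
blue [160. 226.] [123. 200.] [188. 257.] [(array([0.4753, 0.2113]), np.float64(0.57)), (array([0.4835, 0.1967]), np.float64(1.29)), (array([0.4852, 0.1937]), np.float64(1.43)), (array([0.487 , 0.1907]), np.float64(1.6)), (array([0.4886, 0.1877]), np.float64(1.79))]
blue [ 44. 201.] [  0. 178.] [ 92. 232.] [(array([0.5238, 0.3453]), np.float64(0.5)), (array([0.5285, 0.3225]), np.float64(1.28)), (array([0.5294, 0.3178]), np.float64(1.43)), (array([0.5304, 0.313 ]), np.float64(1.66)), (array([0.5313, 0.3083]), np.float64(1.81))]
blue [618. 170.] [592. 152.] [639. 203.] [(array([ 0.4752, -0.3353]), np.float64(4.6)), (array([ 0.4821, -0.313 ]), np.float64(5.57)), (array([ 0.4835, -0.3084]), np.float64(5.62)), (array([ 0.4848, -0.3038]), np.float64(5.72)), (array([ 0.4862, -0.2991]), np.float64(5.84))]
blue [349. 132.] [320. 105.] [379. 165.] [(array([ 0.5602, -0.0406]), np.float64(0.98)), (array([ 0.5636, -0.0365]), np.float64(0.35)), (array([ 0.5643, -0.0357]), np.float64(0.32)), (array([ 0.565 , -0.0348]), np.flo
[... 1292 characters left out ...]
at64(6.15)), (array([ 0.4494, -0.0723]), np.float64(6.12)), (array([ 0.4517, -0.0708]), np.float64(6.01)), (array([ 0.4542, -0.0695]), np.float64(6.01))]
orange [499. 190.] [469. 171.] [536. 224.] [(array([ 0.4665, -0.217 ]), np.float64(0.57)), (array([ 0.4751, -0.2022]), np.float64(1.34)), (array([ 0.477 , -0.1992]), np.float64(1.51)), (array([ 0.4788, -0.1961]), np.float64(1.7)), (array([ 0.4806, -0.193 ]), np.float64(1.85))]
orange [227. 134.] [193. 107.] [263. 166.] [(array([0.577 , 0.1052]), np.float64(0.91)), (array([0.5783, 0.0967]), np.float64(0.33)), (array([0.5786, 0.0949]), np.float64(0.36)), (array([0.5788, 0.0932]), np.float64(0.46)), (array([0.5791, 0.0914]), np.float64(0.61))]
```

View pics/w4.png

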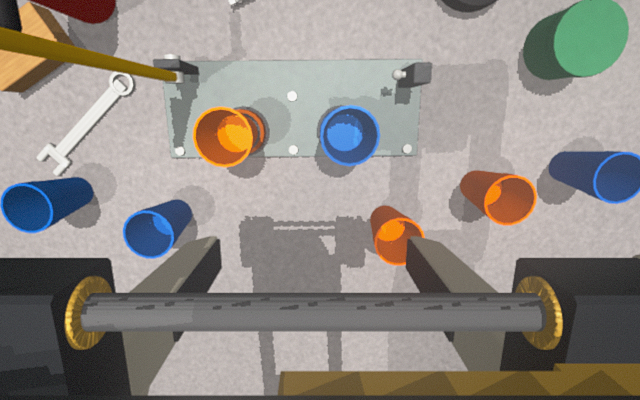

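```bash
python3 -c "
from h import *
go((.475,.2117,.22),(.475,.2117,.083))"
```

```text
t 9.0 pos [0.5242 0.0086 0.3469] F [-0.94  0.13 -0.19] open 0.0928 q6 1.61
   [0.475  0.2117 0.22  ] -> [-0.0727 -0.196   0.1268] [ 0.     0.    -0.004]
   [0.475  0.2117 0.083 ] -> [-0.0726 -0.1961  0.2638] [ 0.     0.    -0.004]
```

>>> jog_arm(steps=[[0,-0.018,-0.049,0.03,0,0,0],[0,-0.036,-0.098,0.06,0,0,0],[0,-0.055,-0.147,0.09,0,0,0],[0,-0.073,-0.196,0.127,0,0,0],[0,-0.073,-0.196,0.127,0,0,0]])

```text
t: 9.62
tool_pos: [0.4711, 0.2149, 0.2163]
orientation: [3.135, -0.175, -0.009]
force: [-0.7, 0.2, -0.2]
opening: 0.0931
```

```bash
python3 -c "
from h import *
go((.475,.2117,.083))"
```

```text
t 9.62 pos [0.4711 0.2149 0.2163] F [-0.71  0.15 -0.25] open 0.0931 q6 2.01
   [0.475  0.2117 0.083 ] -> [0.005  0.0025 0.1333] [0.002 0.006 0.002]
```

>>> jog_arm(steps=[[0,0.005,0.0025,0.04,0,0.006,0],[0,0.005,0.0025,0.08,0,0.006,0],[0,0.005,0.0025,0.115,0,0.006,0],[0,0.005,0.0025,0.131,0,0.006,0],[0,0.005,0.0025,0.131,0,0.006,0]])

```text
t: 10.25
tool_pos: [0.4748, 0.2114, 0.0852]
orientation: [3.134, -0.175, -0.001]
force: [0.5, -0.1, 0.1]
opening: 0.093
```

```bash
python3 -c "
from h import *
go((.475,.2117,.083))"
```

```text
t 10.25 pos [0.4748 0.2114 0.0852] F [ 0.54 -0.14  0.12] open 0.093 q6 2.0
   [0.475  0.2117 0.083 ] -> [ 0.0002 -0.0003  0.0022] [0.003 0.001 0.002]
```

>>> jog_arm(steps=[[1,0,0,0.002,0,0,0],[1,0,0,0.002,0,0,0],[1,0,0,0.002,0,0,0],[1,0,0,0.002,0,0,0],[1,0,0,0.002,0,0,0]], force=15)

```text
t: 10.88
tool_pos: [0.4752, 0.2116, 0.0838]
orientation: [3.135, -0.175, 0.0]
force: [0.3, 1.6, 3.9]
opening: 0.0595
```

>>> jog_arm(steps=[[1,0,0,0,0,0,0],[1,0,0,0,0,0,0]])

```text
t: 11.12
tool_pos: [0.4752, 0.2116, 0.0838]
orientation: [3.135, -0.175, 0.0]
force: [0.0, 0.8, 1.9]
opening: 0.0595
```

```bash
python3 -c "
from h import *
go((.475,.2117,.26))"
```

```text
t 11.12 pos [0.4752 0.2116 0.0838] F [0.   0.75 1.9 ] open 0.0595 q6 2.0
   [0.475  0.2117 0.26  ] -> [-0.0002  0.0003 -0.1762] [ 0.002 -0.     0.002]
```

>>> jog_arm(steps=[[1,0,0,-0.03,0,0,0],[1,0,0,-0.08,0,0,0],[1,0,0,-0.13,0,0,0],[1,0,0,-0.176,0,0,0],[1,0,0,-0.176,0,0,0]])

```text
t: 11.75
tool_pos: [0.4773, 0.2126, 0.2644]
orientation: [-3.136, 0.175, -0.012]
force: [0.5, 0.5, -0.3]
opening: 0.0592
```

```bash
python3 -c "
from h import *
go((.5645,-.0345,.26))"
```

```text
t 11.75 pos [0.4773 0.2126 0.2644] F [ 0.47  0.49 -0.3 ] open 0.0592 q6 2.0
   [ 0.5645 -0.0345  0.26  ] -> [0.1141 0.2359 0.005 ] [-0.001 -0.007  0.002]
```

>>> jog_arm(steps=[[1,0.025,0.05,0.005,0,-0.007,0],[1,0.05,0.1,0.005,0,-0.007,0],[1,0.075,0.155,0.005,0,-0.007,0],[1,0.1,0.207,0.005,0,-0.007,0],[1,0.114,0.236,0.005,0,-0.007,0]])

```text
t: 12.38
tool_pos: [0.5639, -0.0374, 0.2577]
orientation: [-3.136, 0.178, 0.004]
force: [-0.1, 0.5, -0.6]
opening: 0.0595
```

>>> jog_arm(steps=[[1,0,0,0,0,0,0],[1,0,0,0,0,0,0]])

```text
t: 12.62
tool_pos: [0.563, -0.0369, 0.256]
orientation: [-3.135, 0.179, 0.009]
force: [-0.2, -0.8, -0.7]
opening: 0.0593
```

```bash
python3 -c "
from h import *
c=snap('wrist','w5');go((.5645,-.0345,.23))"
```

```text
t 12.68 pos [ 0.5632 -0.0364  0.2565] F [ 0.84  0.97 -0.69] open 0.0592 q6 1.53
   [ 0.5645 -0.0345  0.23  ] -> [ 0.0012 -0.002   0.0265] [-0.001  0.005 -0.   ]
```

View pics/w5.png

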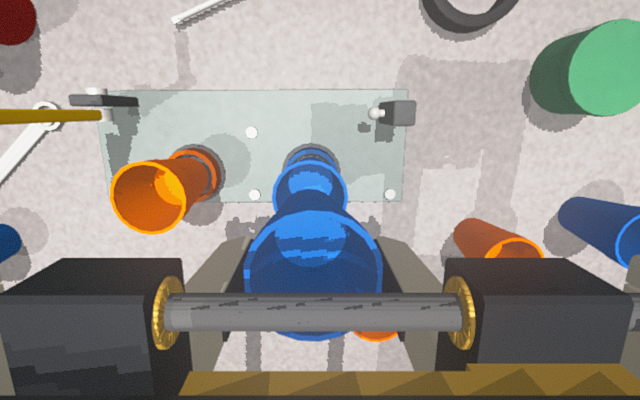

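```bash
cat >> h.py <<'E'
def favg(n=10):
    f=[];p=[]
    for _ in range(n):
        robot.read_camera("top"); s=robot.read_state(); f.append(s["force"]);p.append(s["tool_pos"])
    print("Favg",np.mean(f,0).round(2),"pos",np.mean(p,0).round(4))
E
python3 -c "
from h import *
go((.5645,-.0345,.175))"
```

```text
t 12.68 pos [ 0.5632 -0.0364  0.2565] F [ 0.84  0.97 -0.69] open 0.0592 q6 1.53
   [ 0.5645 -0.0345  0.175 ] -> [ 0.0015 -0.002   0.0815] [-0.001  0.005 -0.   ]
```

>>> jog_arm(steps=[[1,0.001,-0.002,0.03,0,0.005,0],[1,0.001,-0.002,0.06,0,0.005,0],[1,0.001,-0.002,0.08,0,0.005,0],[1,0.001,-0.002,0.08,0,0.005,0]])

```text
t: 13.18
tool_pos: [0.5628, -0.0334, 0.1747]
orientation: [-3.135, 0.176, 0.005]
force: [-0.4, -0.1, -1.2]
opening: 0.0594
```

```bash
python3 -c "
from h import *
favg();go((.5645,-.0345,.160))"
```

```text
Favg [-0.03 -0.03 -0.82] pos [ 0.5646 -0.0343  0.1775]
t 13.68 pos [ 0.5643 -0.0345  0.177 ] F [-0.44  0.44 -1.36] open 0.0597 q6 1.53
   [ 0.5645 -0.0345  0.16  ] -> [ 0.0002 -0.      0.017 ] [-0.001 -0.001 -0.   ]
```

>>> jog_arm(steps=[[1,0,0,0.008,0,0,0],[1,0,0,0.015,0,0,0],[1,0,0,0.02,0,0,0],[1,0,0,0.02,0,0,0]])

```text
t: 14.18
tool_pos: [0.5642, -0.0345, 0.1566]
orientation: [-3.135, 0.178, -0.001]
force: [0.1, -0.3, 0.4]
opening: 0.0591
```

```bash
python3 -c "
from h import *
favg();go()"
```

```text
Favg [ 0.37 -0.76  0.75] pos [ 0.5644 -0.0345  0.1572]
t 14.68 pos [ 0.5644 -0.0345  0.1571] F [ 1.   -0.59  0.5 ] open 0.0594 q6 1.53
```

>>> jog_arm(steps=[[1,0,0,0.0015,0,0,0],[1,0,0,0.003,0,0,0],[1,0,0,0.003,0,0,0],[1,0,0,0.003,0,0,0]])

```text
t: 15.18
tool_pos: [0.5643, -0.0345, 0.1541]
orientation: [-3.135, 0.178, -0.002]
force: [0.1, -0.5, 1.8]
opening: 0.0595
```

>>> jog_arm(steps=[[1,0,0,0.001,0,0,0],[1,0,0,0.002,0,0,0],[1,0,0,0.002,0,0,0],[1,0,0,0.002,0,0,0]])

```text
t: 15.68
tool_pos: [0.5645, -0.0345, 0.1522]
orientation: [-3.135, 0.178, -0.002]
force: [-0.2, -0.5, 3.5]
opening: 0.0596
```

```bash
python3 -c "
from h import *
favg();go()"
```

```text
Favg [-0.08 -0.6   3.5 ] pos [ 0.5644 -0.0345  0.1522]
t 16.18 pos [ 0.5644 -0.0345  0.1521] F [-0.3  -0.71  4.43] open 0.0592 q6 1.53
```

>>> jog_arm(steps=[[1,0,0,0.001,0,0,0],[1,0,0,0.002,0,0,0],[1,0,0,0.002,0,0,0],[1,0,0,0.002,0,0,0]])

```text
t: 16.68
tool_pos: [0.5643, -0.0345, 0.15]
orientation: [-3.135, 0.177, -0.002]
force: [-0.3, -0.4, 2.3]
opening: 0.0598
```

>>> jog_arm(steps=[[1,0,0,0.001,0,0,0],[1,0,0,0.002,0,0,0],[1,0,0,0.002,0,0,0],[1,0,0,0.002,0,0,0]])

```text
t: 17.18
tool_pos: [0.5644, -0.0345, 0.1482]
orientation: [-3.135, 0.178, -0.002]
force: [-0.3, -0.5, 3.7]
opening: 0.0592
```

```bash
python3 -c "
from h import *
favg();go()"
```

```text
Favg [-0.01 -0.29  4.62] pos [ 0.5644 -0.0345  0.1481]
t 17.68 pos [ 0.5644 -0.0345  0.148 ] F [ 0.09 -0.78  4.75] open 0.0592 q6 1.53
```

>>> jog_arm(steps=[[1,0,0,0.001,0,0,0],[1,0,0,0.002,0,0,0],[1,0,0,0.002,0,0,0],[1,0,0,0.002,0,0,0]])

```text
t: 18.18
tool_pos: [0.5646, -0.0345, 0.1464]
orientation: [-3.136, 0.178, -0.003]
force: [0.6, -0.5, 7.3]
opening: 0.0595
```

>>> jog_arm(steps=[[1,0,0,0.001,0,0,0],[1,0,0,0.0015,0,0,0],[1,0,0,0.0015,0,0,0],[1,0,0,0.0015,0,0,0]])

```text
t: 18.68
tool_pos: [0.565, -0.0346, 0.1455]
orientation: [-3.136, 0.178, -0.004]
force: [0.1, -0.6, 7.6]
opening: 0.0589
```

```bash
python3 -c "
from h import *
favg();go()"
```

```text
Favg [ 0.1  -0.67  7.24] pos [ 0.565  -0.0346  0.1455]
t 19.18 pos [ 0.565  -0.0346  0.1455] F [ 0.61 -0.11  7.89] open 0.0593 q6 1.53
```

>>> jog_arm(steps=[[1,0,0,0.001,0,0,0],[1,0,0,0.001,0,0,0],[1,0,0,-0.003,0,0,0],[1,0,0,-0.007,0,0,0],[1,0,0,-0.007,0,0,0]])

```text
t: 19.8
tool_pos: [0.5647, -0.0345, 0.1522]
orientation: [-3.136, 0.178, -0.003]
force: [0.5, -0.1, 1.4]
opening: 0.0596
```

>>> jog_arm(steps=[[0,0,0,0,0,0,0],[0,0,0,0,0,0,0],[0,0,0,0,0,0,0],[0,0,0,0,0,0,0],[0,0,0,0,0,0,0]])

```text
t: 20.42
tool_pos: [0.5648, -0.0345, 0.1523]
orientation: [-3.136, 0.178, -0.003]
force: [0.3, 0.5, 0.0]
opening: 0.0931
```

>>> jog_arm(steps=[[0,0,0,-0.03,0,0,0],[0,0,0,-0.07,0,0,0],[0,0,0,-0.11,0,0,0],[0,0,0,-0.15,0,0,0],[0,0,0,-0.15,0,0,0]])

```text
t: 21.05
tool_pos: [0.5663, -0.035, 0.3069]
orientation: [-3.136, 0.178, -0.015]
force: [0.6, 0.2, 0.2]
opening: 0.0931
```

```bash
python3 -c "
from h import *
c=snap('wrist','w6');go((.523,.3455,.24));snap('scene','s6')
favg()
for col in ('blue','orange'):
  for k in blobs(c,col): print(col,k.mean(0).round(),[(rim(c,k,z)[0].round(4),round(rim(c,k,z)[1]*1e3,2)) for z in (.096,.130,.164,.170)])
"
```

```text
t 21.1 pos [ 0.5654 -0.0348  0.3042] F [-0.58 -0.09 -1.1 ] open 0.0928 q6 1.53
   [0.523  0.3455 0.24  ] -> [-0.0854 -0.373   0.0641] [-0.001 -0.006 -0.   ]
Favg [-0.15 -0.17 -0.19] pos [ 0.564  -0.0346  0.301 ]
blue [ 22. 238.] [(array([0.5386, 0.2777]), np.float64(6.59)), (array([0.5476, 0.2441]), np.float64(7.39)), (array([0.5573, 0.2104]), np.float64(8.49)), (array([0.5585, 0.2045]), np.float64(8.6))]
blue [598. 227.] [(array([ 0.4782, -0.3421]), np.float64(0.48)), (array([ 0.4945, -0.3112]), np.float64(1.68)), (array([ 0.5105, -0.2801]), np.float64(3.26)), (array([ 0.5134, -0.2747]), np.float64(3.58))]
blue [313. 193.] [(array([ 0.5413, -0.0324]), np.float64(2.44)), (array([ 0.553, -0.034]), np.float64(1.18)), (array([ 0.565 , -0.0355]), np.float64(0.5)), (array([ 0.5672, -0.0358]), np.float64(0.73))]
orange [492. 381.] [(array([ 0.3196, -0.2257]), np.float64(9.72)), (array([ 0.3526, -0.2087]), np.float64(8.82)), (array([ 0.3856, -0.1923]), np.float64(7.73)), (array([ 0.3914, -0.1894]), np.float64(7.55))]
orange [582. 376.] [(array([ 0.3182, -0.326 ]), np.float64(12.28)), (array
[... 250 characters left out ...]
ray([0.4716, 0.17  ]), np.float64(6.39)), (array([0.4749, 0.1649]), np.float64(6.26))]
orange [366. 273.] [(array([ 0.4609, -0.0859]), np.float64(5.98)), (array([ 0.4807, -0.0822]), np.float64(6.66)), (array([ 0.5003, -0.0787]), np.float64(7.63)), (array([ 0.5037, -0.0778]), np.float64(7.88))]
orange [474. 240.] [(array([ 0.4667, -0.2173]), np.float64(1.67)), (array([ 0.4844, -0.1983]), np.float64(2.81)), (array([ 0.502 , -0.1793]), np.float64(4.24)), (array([ 0.5053, -0.176 ]), np.float64(4.52))]
orange [186. 184.] [(array([0.572 , 0.1114]), np.float64(1.1)), (array([0.5792, 0.0937]), np.float64(0.43)), (array([0.5862, 0.0759]), np.float64(1.8)), (array([0.5873, 0.0728]), np.float64(2.07))]
```

View pics/w6.png

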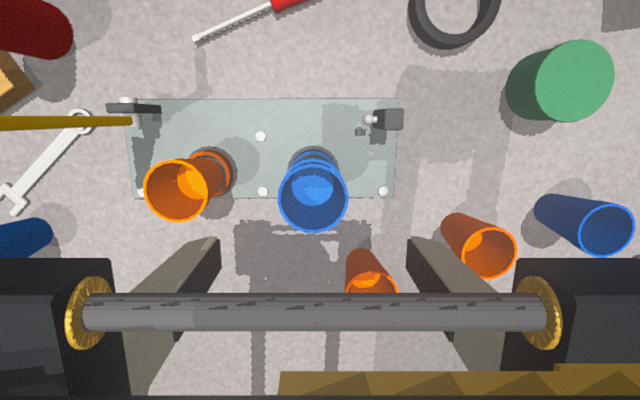

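View pics/s6.png

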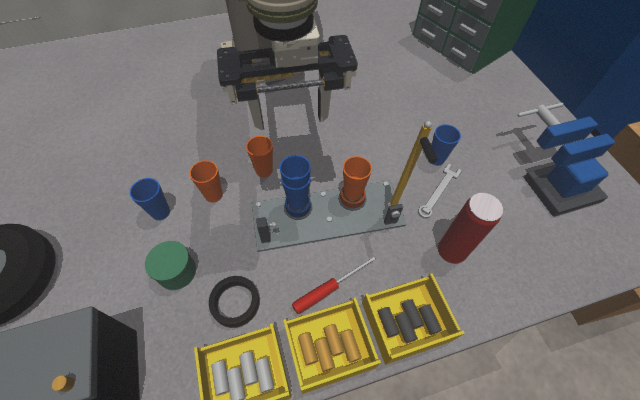

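```bash
python3 -c "
from h import *
go((.4783,-.3415,.2),(.4783,-.3415,.084))"
```

```text
t 21.65 pos [ 0.5643 -0.0347  0.3019] F [ 0.84 -0.18 -0.02] open 0.0927 q6 1.53
   [ 0.4783 -0.3415  0.2   ] -> [-0.051   0.3147  0.1015] [-0.001 -0.002 -0.   ]
   [ 0.4783 -0.3415  0.084 ] -> [-0.0512  0.3148  0.2175] [-0.001 -0.002 -0.   ]
```

>>> jog_arm(steps=[[0,-0.01,0.06,0.01,0,0,0],[0,-0.02,0.12,0.02,0,0,0],[0,-0.03,0.18,0.04,0,0,0],[0,-0.04,0.24,0.07,0,0,0],[0,-0.05,0.295,0.1,0,0,0]])

```text
t: 22.28
tool_pos: [0.483, -0.3174, 0.2049]
orientation: [-3.136, 0.178, -0.005]
force: [0.0, 0.2, 0.3]
opening: 0.093
```

>>> jog_arm(steps=[[0,-0.001,0.01,0,0,0,0],[0,-0.001,0.018,0,0,0,0],[0,-0.001,0.018,0,0,0,0]])

```text
t: 22.65
tool_pos: [0.4809, -0.335, 0.2062]
orientation: [3.136, -0.177, 0.007]
force: [-0.7, 0.2, 0.7]
opening: 0.0932
```

```bash
python3 -c "
from h import *
go((.4783,-.3415,.084))
for n in ('top','scene'):
  c=snap(n)
  for k in blobs(c,'blue'): print(n,k.mean(0).round(),rim(c,k,.096))
"
```

```text
t 22.65 pos [ 0.4809 -0.335   0.2062] F [-0.7   0.22  0.67] open 0.0932 q6 0.99
   [ 0.4783 -0.3415  0.084 ] -> [-0.0025  0.0067  0.1222] [ 0.    -0.005  0.   ]
top [155. 220.] (array([0.52246217, 0.34707915]), np.float64(0.0010906872410473285))
top [328. 201.] (array([ 0.56857201, -0.03796378]), np.float64(0.000593419724819344))
top [ 32. 176.] (array([0.61614773, 0.64491682]), np.float64(0.008895617256945343))
top [ 37. 144.] (array([0.66865732, 0.64865985]), np.float64(0.008455064594219457))
scene [152. 198.] (array([ 0.48066864, -0.34292572]), np.float64(0.0008484476938219377))
scene [297. 190.] (array([ 0.51154357, -0.02409559]), np.float64(0.0011989519895998924))
scene [444. 143.] (array([0.52651364, 0.34509755]), np.float64(0.0010467841378586933))
scene [581.  94.] (array([0.19515612, 1.18007745]), np.float64(0.007719285791219907))
```

Cup unmoved in the scene view, so I go down and grasp.

>>> jog_arm(steps=[[0,-0.0025,0.0065,0.04,0,-0.005,0],[0,-0.0025,0.0065,0.08,0,-0.005,0],[0,-0.0025,0.0065,0.11,0,-0.005,0],[0,-0.0025,0.0065,0.122,0,-0.005,0],[0,-0.0025,0.0065,0.122,0,-0.005,0]])

```text
t: 23.38
tool_pos: [0.4786, -0.3399, 0.0841]
orientation: [-3.137, 0.174, 0.002]
force: [0.2, 0.1, -0.7]
opening: 0.0933
```

```bash
python3 -c "
from h import *
go((.4783,-.3415,.084))"
```

```text
t 23.38 pos [ 0.4786 -0.3399  0.0841] F [ 0.19  0.09 -0.71] open 0.0933 q6 0.98
   [ 0.4783 -0.3415  0.084 ] -> [-0.0001  0.0016  0.0001] [-0.     0.001  0.002]
```

>>> jog_arm(steps=[[1,0,0.0015,0,0,0,0],[1,0,0.0015,0,0,0,0],[1,0,0.0015,0,0,0,0],[1,0,0.0015,0,0,0,0],[1,0,0.0015,0,0,0,0]], force=15)

```text
t: 24.0
tool_pos: [0.4787, -0.3417, 0.0846]
orientation: [3.136, -0.174, -0.001]
force: [-1.0, -0.4, 3.3]
opening: 0.0594
```

>>> jog_arm(steps=[[1,0,0,0,0,0,0],[1,0,0,0,0,0,0]])

```text
t: 24.25
tool_pos: [0.4787, -0.3418, 0.0846]
orientation: [3.136, -0.174, -0.001]
force: [0.4, -0.3, 1.5]
opening: 0.0598
```

```bash
python3 -c "
from h import *
go()"
```

```text
t 24.25 pos [ 0.4787 -0.3418  0.0846] F [ 0.38 -0.26  1.46] open 0.0598 q6 0.97
```

>>> jog_arm(steps=[[1,0,0,-0.03,0,0,0],[1,0,0,-0.08,0,0,0],[1,0,0,-0.13,0,0,0],[1,0,0,-0.18,0,0,0],[1,0,0,-0.21,0,0,0]])

```text
t: 24.88
tool_pos: [0.4792, -0.342, 0.2976]
orientation: [3.135, -0.174, 0.003]
force: [-0.0, -0.6, -0.7]
opening: 0.0594
```

```bash
python3 -c "
from h import *
go((.5647,-.0345,.295))"
```

```text
t 24.88 pos [ 0.4792 -0.342   0.2976] F [-0.05 -0.57 -0.73] open 0.0594 q6 0.97
   [ 0.5647 -0.0345  0.295 ] -> [ 0.051  -0.3151  0.002 ] [ 0.002 -0.002  0.002]
```

>>> jog_arm(steps=[[1,0.01,-0.06,0.002,0,-0.002,0],[1,0.02,-0.12,0.002,0,-0.002,0],[1,0.03,-0.18,0.002,0,-0.002,0],[1,0.04,-0.24,0.002,0,-0.002,0],[1,0.05,-0.298,0.002,0,-0.002,0]])

```text
t: 25.5
tool_pos: [0.5619, -0.0493, 0.2947]
orientation: [3.135, -0.174, -0.001]
force: [0.8, 0.0, -1.1]
opening: 0.0601
```

>>> jog_arm(steps=[[1,0.001,-0.012,0,0,0,0],[1,0.001,-0.015,0,0,0,0],[1,0.001,-0.015,0,0,0,0],[1,0.001,-0.015,0,0,0,0]])

```text
t: 26.0
tool_pos: [0.5643, -0.036, 0.2946]
orientation: [3.134, -0.177, -0.001]
force: [-0.9, 0.8, -0.5]
opening: 0.0592
```

```bash
python3 -c "
from h import *
go((.5647,-.0345,.215))"
```

```text
t 26.0 pos [ 0.5643 -0.036   0.2946] F [-0.89  0.75 -0.53] open 0.0592 q6 1.53
   [ 0.5647 -0.0345  0.215 ] -> [ 0.0003 -0.0017  0.0796] [0.002 0.001 0.   ]
```

>>> jog_arm(steps=[[1,0.0005,-0.0015,0.03,0.002,0,0],[1,0.0005,-0.0015,0.06,0.002,0,0],[1,0.0005,-0.0015,0.08,0.002,0,0],[1,0.0005,-0.0015,0.08,0.002,0,0],[1,0.0005,-0.0015,0.08,0.002,0,0]])

```text
t: 26.62
tool_pos: [0.5655, -0.0351, 0.2159]
orientation: [3.136, -0.178, 0.002]
force: [-0.1, -0.0, -0.7]
opening: 0.0597
```

```bash
python3 -c "
from h import *
favg();go((.5647,-.0345,.192))"
```

```text
Favg [ 0.46 -0.17 -1.01] pos [ 0.5654 -0.0348  0.2156]
t 27.12 pos [ 0.5649 -0.0347  0.2147] F [ 0.32  0.1  -0.78] open 0.0597 q6 1.53
   [ 0.5647 -0.0345  0.192 ] -> [-0.0003 -0.0002  0.0227] [0. 0. 0.]
```

>>> jog_arm(steps=[[1,0,0,0.01,0,0,0],[1,0,0,0.019,0,0,0],[1,0,0,0.023,0,0,0],[1,0,0,0.026,0,0,0],[1,0,0,0.026,0,0,0]])

```text
t: 27.75
tool_pos: [0.5651, -0.0347, 0.1889]
orientation: [3.136, -0.177, -0.0]
force: [1.2, -0.1, 1.2]
opening: 0.0592
```

>>> jog_arm(steps=[[1,0,0,0.001,0,0,0],[1,0,0,0.002,0,0,0],[1,0,0,0.003,0,0,0],[1,0,0,0.003,0,0,0],[1,0,0,0.003,0,0,0]])

```text
t: 28.38
tool_pos: [0.5649, -0.0347, 0.1856]
orientation: [3.136, -0.177, -0.001]
force: [0.1, 0.5, 0.5]
opening: 0.0594
```

```bash
python3 -c "
from h import *
favg();go((.5647,-.0345,.192))"
```

```text
Favg [0.1  0.11 0.8 ] pos [ 0.565  -0.0347  0.1858]
t 28.88 pos [ 0.5651 -0.0347  0.1859] F [-0.3  -0.58  0.14] open 0.0595 q6 1.53
   [ 0.5647 -0.0345  0.192 ] -> [-0.0004 -0.0001 -0.0061] [0. 0. 0.]
```

>>> jog_arm(steps=[[1,0,0,0.0015,0,0,0],[1,0,0,0.003,0,0,0],[1,0,0,0.0045,0,0,0],[1,0,0,0.0045,0,0,0],[1,0,0,0.0045,0,0,0]])

```text
t: 29.5
tool_pos: [0.5653, -0.0347, 0.1817]
orientation: [3.136, -0.177, 0.001]
force: [-0.1, 0.1, 4.6]
opening: 0.0593
```

```bash
python3 -c "
from h import *
favg()"
```

```text
Favg [0.32 0.66 5.24] pos [ 0.5652 -0.0347  0.1816]
```

>>> jog_arm(steps=[[1,0,0,0.0015,0,0,0],[1,0,0,0.003,0,0,0],[1,0,0,0.003,0,0,0],[1,0,0,0.003,0,0,0]])

```text
t: 30.5
tool_pos: [0.5656, -0.0347, 0.1792]
orientation: [3.136, -0.177, 0.002]
force: [-0.0, 0.7, 7.6]
opening: 0.0595
```

```bash
python3 -c "
from h import *
favg()"
```

```text
Favg [-0.25 -0.    7.21] pos [ 0.5656 -0.0348  0.1793]
```

>>> jog_arm(steps=[[1,0,0,0.0005,0,0,0],[1,0,0,0.0005,0,0,0],[1,0,0,-0.003,0,0,0],[1,0,0,-0.007,0,0,0],[1,0,0,-0.007,0,0,0]])

```text
t: 31.62
tool_pos: [0.5655, -0.0347, 0.1861]
orientation: [3.136, -0.177, 0.002]
force: [0.0, 0.3, 2.2]
opening: 0.0597
```

>>> jog_arm(steps=[[0,0,0,0,0,0,0],[0,0,0,0,0,0,0],[0,0,0,0,0,0,0],[0,0,0,0,0,0,0],[0,0,0,0,0,0,0]])

```text
t: 32.25
tool_pos: [0.5655, -0.0347, 0.1861]
orientation: [3.136, -0.177, 0.002]
force: [-0.3, -0.9, 0.7]
opening: 0.0928
```

>>> jog_arm(steps=[[0,0,0,-0.03,0,0,0],[0,0,0,-0.07,0,0,0],[0,0,0,-0.11,0,0,0],[0,0,0,-0.13,0,0,0],[0,0,0,-0.13,0,0,0]])

```text
t: 32.88
tool_pos: [0.5661, -0.0348, 0.3174]
orientation: [3.136, -0.177, 0.006]
force: [0.3, -0.1, -0.7]
opening: 0.0932
```

>>> jog_arm(steps=[[0,-0.02,0.03,0,0,0,0],[0,-0.05,0.07,0,0,0,0],[0,-0.06,0.09,0,0,0,0],[0,-0.06,0.09,0,0,0,0],[0,-0.06,0.09,0,0,0,0]])

```text
t: 33.5
tool_pos: [0.4963, -0.117, 0.3158]
orientation: [-3.136, 0.177, -0.003]
force: [0.2, -0.5, -0.1]
opening: 0.0928
```

```bash
python3 -c "
from h import *
c=snap('wrist','w7');go()
for col in ('blue','orange'):
  for k in blobs(c,col): print(col,k.mean(0).round(),[(rim(c,k,z)[0].round(4),round(rim(c,k,z)[1]*1e3,2)) for z in (.096,.130,.198,.204)])
for n in ('top','scene'):
  c=snap(n,n+'7')
  for col in ('blue','orange'):
    for k in blobs(c,col): print(n,col,k.mean(0).round(),rim(c,k,.096))
"
```

```text
t 33.55 pos [ 0.4965 -0.1168  0.3161] F [0.37 0.32 0.16] open 0.093 q6 1.35
blue [215. 122.] [(array([0.5647, 0.0113]), np.float64(3.91)), (array([ 0.5648, -0.0043]), np.float64(2.64)), (array([ 0.5648, -0.036 ]), np.float64(0.44)), (array([ 0.5648, -0.0389]), np.float64(0.71))]
orange [488. 381.] [(array([ 0.2435, -0.3017]), np.float64(8.52)), (array([ 0.2762, -0.2854]), np.float64(7.69)), (array([ 0.3411, -0.2522]), np.float64(6.06)), (array([ 0.3468, -0.2492]), np.float64(5.92))]
orange [544. 382.] [(array([ 0.2353, -0.373 ]), np.float64(8.83)), (array([ 0.2689, -0.3509]), np.float64(8.09)), (array([ 0.3352, -0.3067]), np.float64(6.64)), (array([ 0.3411, -0.3027]), np.float64(6.51))]
orange [594. 376.] [(array([ 0.1927, -0.417 ]), np.float64(8.03)), (array([ 0.2031, -0.4252]), np.float64(nan)), (array([ 0.3218, -0.347 ]), np.float64(3.64)), (array([ 0.3309, -0.3461]), np.float64(4.0))]
orange [554. 321.] [(array([ 0.2888, -0.3585]), np.float64(3.8)), (array([ 0.3154, -0.3342]), np.float64(3.48)), (array([ 0.3678, -0.2855]), np.float64(2.8)), (array([ 0.3725, -0.2813]), np.float64(
[... 1216 characters left out ...]
858944, -0.05404276]), np.float64(0.0010247269444639668))
top orange [268. 195.] (array([0.57966375, 0.09813843]), np.float64(0.0008123068465581337))
scene blue [296. 186.] (array([ 0.47905265, -0.0179673 ]), np.float64(0.001858001005841402))
scene blue [444. 143.] (array([0.52651364, 0.34509755]), np.float64(0.00104678414155806))
scene blue [579. 100.] (array([0.19566515, 1.1796429 ]), np.float64(0.00808104812891633))
scene orange [207. 180.] (array([ 0.4698565 , -0.21858064]), np.float64(0.0009182337435809095))
scene orange [354. 185.] (array([0.55518693, 0.10658591]), np.float64(0.0007691433285922513))
scene orange [271. 148.] (array([ 0.42131353, -0.05906373]), np.float64(0.001169988410031623))
  return _methods._mean(a, axis=axis, dtype=dtype,
  ret = ret.dtype.type(ret / rcount)
```

View pics/w7.png

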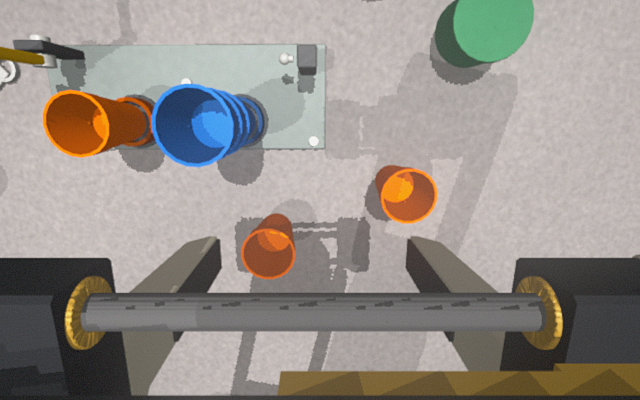

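The blue stack holds two nested cups. One orange cup has been knocked to about (0.418, -0.058), where it was at (0.431, -0.083). Next I pick the orange cup at (0.467, -0.217).

```bash
python3 -c "
from h import *
go((.4668,-.2172,.16),(.4668,-.2172,.084))"
```

```text
t 33.65 pos [ 0.4966 -0.1167  0.3165] F [ 0.9  -0.02  0.37] open 0.0931 q6 1.35
   [ 0.4668 -0.2172  0.16  ] -> [-0.0189  0.1032  0.1565] [-0.    -0.003  0.001]
   [ 0.4668 -0.2172  0.084 ] -> [-0.0192  0.1032  0.2325] [-0.    -0.003  0.001]
```

>>> jog_arm(steps=[[0,-0.007,0.04,0.03,0,0,0],[0,-0.015,0.08,0.06,0,0,0],[0,-0.019,0.103,0.1,0,-0.003,0],[0,-0.019,0.103,0.13,0,-0.003,0],[0,-0.019,0.103,0.15,0,-0.003,0]])

```text
t: 34.28
tool_pos: [0.4663, -0.2164, 0.1643]
orientation: [-3.135, 0.175, 0.003]
force: [-0.4, -0.1, 1.0]
opening: 0.093
```

```bash
python3 -c "
from h import *
go((.4668,-.2172,.084))"
```

```text
t 34.27 pos [ 0.4663 -0.2164  0.1643] F [-0.36 -0.11  0.96] open 0.093 q6 1.15
   [ 0.4668 -0.2172  0.084 ] -> [0.0008 0.0008 0.0803] [-0.001  0.002  0.002]
```

>>> jog_arm(steps=[[0,0.001,0.001,0.03,0,0.002,0],[0,0.001,0.001,0.06,0,0.002,0],[0,0.001,0.001,0.08,0,0.002,0],[0,0.001,0.001,0.08,0,0.002,0]])

```text
t: 34.78
tool_pos: [0.4659, -0.216, 0.0823]
orientation: [-3.134, 0.173, 0.006]
force: [-1.4, 0.5, -0.2]
opening: 0.0933
```

>>> jog_arm(steps=[[1,0,0,0,0,0,0],[1,0,0,0,0,0,0],[1,0,0,0,0,0,0],[1,0,0,0,0,0,0],[1,0,0,0,0,0,0]])

```text
t: 35.4
tool_pos: [0.4664, -0.2164, 0.0829]
orientation: [-3.134, 0.173, 0.004]
force: [-0.3, -0.9, 3.2]
opening: 0.0616
```

>>> jog_arm(steps=[[1,0,0,0,0,0,0],[1,0,0,0,0,0,0]])

```text
t: 35.65
tool_pos: [0.4664, -0.2164, 0.083]
orientation: [-3.134, 0.174, 0.004]
force: [-0.4, 0.0, 1.7]
opening: 0.0618
```

```bash
python3 -c "
from h import *
go()"
```

```text
t 35.65 pos [ 0.4664 -0.2164  0.083 ] F [-0.42  0.05  1.71] open 0.0618 q6 1.15
```

>>> jog_arm(steps=[[1,0,0,-0.02,0,0,0],[1,0,0,-0.05,0,0,0],[1,0,0,-0.1,0,0,0],[1,0,0,-0.15,0,0,0],[1,0,0,-0.18,0,0,0]])

```text
t: 36.28
tool_pos: [0.4673, -0.2171, 0.2656]
orientation: [-3.135, 0.174, 0.0]
force: [0.1, -0.3, -1.7]
opening: 0.0615
```

```bash
python3 -c "
from h import *
favg()
snap('wrist','w8');snap('scene','s8');go((.5787,.094,.262),(.5787,.094,.2))"
```

```text
Favg [-0.    0.03 -0.74] pos [ 0.4667 -0.2168  0.2629]
t 36.88 pos [ 0.4665 -0.2167  0.2622] F [ 0.07 -0.99 -1.04] open 0.0613 q6 1.15
   [0.5787 0.094  0.262 ] -> [ 0.0772 -0.3212  0.0008] [-0.003  0.004  0.002]
   [0.5787 0.094  0.2   ] -> [ 0.0774 -0.321   0.0628] [-0.003  0.004  0.002]
```

View pics/w8.png

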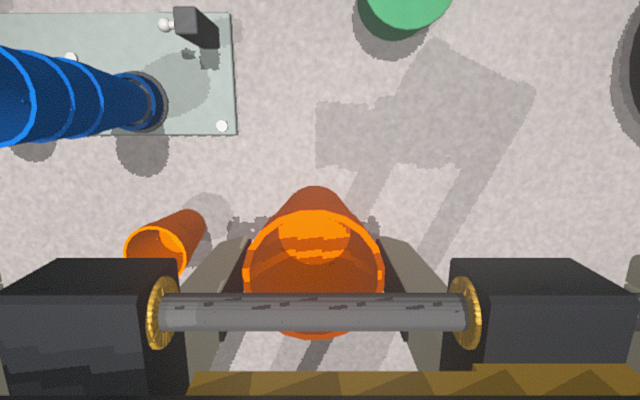

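View pics/s8.png

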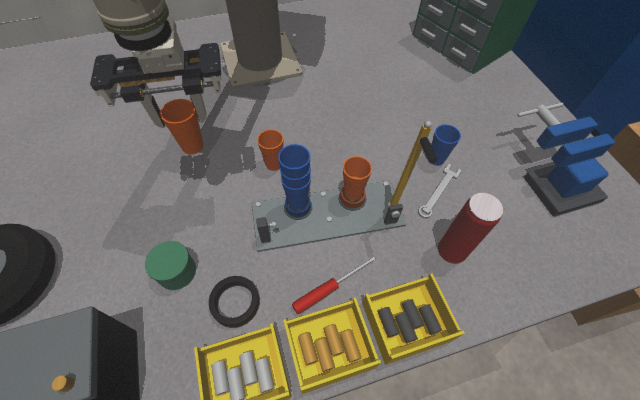

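>>> jog_arm(steps=[[1,0,0,-0.05,0,0.004,0],[1,0,-0.03,-0.075,0,0.004,0],[1,0.01,-0.09,-0.075,0,0.004,0],[1,0.03,-0.15,-0.075,0,0.004,0],[1,0.045,-0.21,-0.075,0,0.004,0]])

```text
t: 37.5
tool_pos: [0.5352, -0.0117, 0.3376]
orientation: [-3.134, 0.175, -0.001]
force: [0.4, 0.0, -1.5]
opening: 0.0617
```

```bash
python3 -c "
from h import *
go((.5787,.094,.32))"
```

```text
t 37.5 pos [ 0.5352 -0.0117  0.3376] F [ 0.43  0.01 -1.53] open 0.0617 q6 1.56
   [0.5787 0.094  0.32  ] -> [ 0.0315 -0.1098  0.0179] [-0.003 -0.001  0.002]
```

>>> jog_arm(steps=[[1,0.015,-0.05,0,-0.003,0,0.002],[1,0.028,-0.09,0.0,-0.003,0,0.002],[1,0.0315,-0.11,0.01,-0.003,0,0.002],[1,0.0315,-0.11,0.018,-0.003,0,0.002],[1,0.0315,-0.11,0.018,-0.003,0,0.002]])

```text
t: 38.12
tool_pos: [0.5779, 0.093, 0.3184]
orientation: [3.135, -0.179, -0.003]
force: [0.9, -0.1, -0.7]
opening: 0.0613
```

```bash
python3 -c "
from h import *
go((.5787,.094,.182))"
```

```text
t 38.12 pos [0.5779 0.093  0.3184] F [ 0.86 -0.07 -0.73] open 0.0613 q6 1.76
   [0.5787 0.094  0.182 ] -> [ 0.0009 -0.0012  0.1364] [ 0.001  0.002 -0.001]
```

>>> jog_arm(steps=[[1,0.001,-0.001,0.04,0,0.002,0],[1,0.001,-0.001,0.08,0,0.002,0],[1,0.001,-0.001,0.115,0,0.002,0],[1,0.001,-0.001,0.137,0,0.002,0],[1,0.001,-0.001,0.137,0,0.002,0]])

```text
t: 38.75
tool_pos: [0.5773, 0.0923, 0.1795]
orientation: [3.134, -0.182, -0.006]
force: [0.1, 0.5, -0.8]
opening: 0.0614
```

```bash
python3 -c "
from h import *
favg();go((.5787,.094,.157))"
```

```text
Favg [-0.04 -0.05 -0.86] pos [0.5794 0.0934 0.1826]
t 39.25 pos [0.5791 0.0938 0.1819] F [-0.02 -0.07 -1.23] open 0.0621 q6 1.76
   [0.5787 0.094  0.157 ] -> [-0.0004 -0.0002  0.0249] [ 0.001 -0.001 -0.001]
```

>>> jog_arm(steps=[[1,0,0,0.012,0,0,0],[1,0,0,0.022,0,0,0],[1,0,0,0.026,0,0,0],[1,0,0,0.026,0,0,0],[1,0,0,0.026,0,0,0]])

```text
t: 39.88
tool_pos: [0.579, 0.0939, 0.1558]
orientation: [3.135, -0.179, 0.001]
force: [-0.0, 0.6, -2.7]
opening: 0.0616
```

>>> jog_arm(steps=[[1,0,0,0.0015,0,0,0],[1,0,0,0.003,0,0,0],[1,0,0,0.003,0,0,0],[1,0,0,0.003,0,0,0]])

```text
t: 40.38
tool_pos: [0.5789, 0.0938, 0.1527]
orientation: [3.135, -0.179, 0.001]
force: [-0.9, 0.5, -0.1]
opening: 0.062
```

>>> jog_arm(steps=[[1,0,0,0.0015,0,0,0],[1,0,0,0.003,0,0,0],[1,0,0,0.003,0,0,0],[1,0,0,0.003,0,0,0]])

```text
t: 40.88
tool_pos: [0.579, 0.0938, 0.1499]
orientation: [3.135, -0.179, 0.001]
force: [-0.3, 0.8, 1.9]
opening: 0.0616
```

```bash
python3 -c "
from h import *
favg();go()"
```

```text
Favg [0.45 0.7  2.03] pos [0.5789 0.0938 0.1498]
t 41.38 pos [0.5789 0.0938 0.1498] F [-0.8   0.01  2.47] open 0.0619 q6 1.76
```

>>> jog_arm(steps=[[1,0,0,0.0015,0,0,0],[1,0,0,0.003,0,0,0],[1,0,0,0.004,0,0,0],[1,0,0,0.004,0,0,0],[1,0,0,0.004,0,0,0]])

```text
t: 42.0
tool_pos: [0.5793, 0.0938, 0.1462]
orientation: [3.135, -0.179, 0.002]
force: [-0.9, 0.1, 4.8]
opening: 0.0617
```

```bash
python3 -c "
from h import *
favg();go()"
```

```text
Favg [-0.06  0.75  5.7 ] pos [0.5793 0.0938 0.1463]
t 42.5 pos [0.5793 0.0938 0.1463] F [0.64 1.18 5.17] open 0.0617 q6 1.76
```

Load 6.6 N with a slope of 1 N/mm. Another 2.5 mm, then back off and release.

>>> jog_arm(steps=[[1,0,0,0.0015,0,0,0],[1,0,0,0.003,0,0,0],[1,0,0,0.003,0,0,0],[1,0,0,0.003,0,0,0]])

```text
t: 43.0
tool_pos: [0.58, 0.0939, 0.1442]
orientation: [3.136, -0.179, 0.005]
force: [-0.6, 1.3, 7.5]
opening: 0.0618
```

```bash
python3 -c "
from h import *
favg()"
```

```text
Favg [-0.46  0.57  7.51] pos [0.58   0.0939 0.1442]
```

>>> jog_arm(steps=[[1,0,0,-0.003,0,0,0],[1,0,0,-0.0075,0,0,0],[1,0,0,-0.0075,0,0,0]])

```text
t: 43.88
tool_pos: [0.5798, 0.0939, 0.1516]
orientation: [3.136, -0.179, 0.005]
force: [-0.5, 0.4, 1.1]
opening: 0.0614
```

>>> jog_arm(steps=[[0,0,0,0,0,0,0],[0,0,0,0,0,0,0],[0,0,0,0,0,0,0],[0,0,0,0,0,0,0],[0,0,0,0,0,0,0]])

```text
t: 44.5
tool_pos: [0.5798, 0.0939, 0.1516]
orientation: [3.136, -0.179, 0.004]
force: [-0.0, -0.8, 0.1]
opening: 0.093
```

>>> jog_arm(steps=[[0,0,0,-0.03,0,0,0],[0,0,0,-0.07,0,0,0],[0,0,0,-0.11,0,0,0],[0,0,0,-0.15,0,0,0],[0,0,0,-0.15,0,0,0]])

```text
t: 45.12
tool_pos: [0.5813, 0.0942, 0.3064]
orientation: [-3.136, 0.179, -0.017]
force: [0.1, -0.1, -0.7]
opening: 0.0932
```

>>> jog_arm(steps=[[0,-0.05,0.03,0,0,0,0],[0,-0.1,0.07,0,0,0,0],[0,-0.13,0.1,0,0,0,0],[0,-0.14,0.11,0,0,0,0],[0,-0.14,0.11,0,0,0,0]])

```text
t: 45.75
tool_pos: [0.4296, 0.0006, 0.3046]
orientation: [-3.136, 0.181, -0.017]
force: [0.3, 0.9, 0.6]
opening: 0.0929
```

```bash
python3 -W ignore -c "
from h import *
c=snap('wrist','w9');go()
for col in ('blue','orange'):
  for k in blobs(c,col): print(col,k.mean(0).round(),[(rim(c,k,z)[0].round(4),round(rim(c,k,z)[1]*1e3,2)) for z in (.096,.158,.164,.17,.198)])
"
```

```text
t 45.8 pos [0.4301 0.001  0.3046] F [ 0.37 -0.03  0.19] open 0.0933 q6 1.57
blue [ 18. 129.] [(array([0.5132, 0.2746]), np.float64(7.06)), (array([0.5082, 0.2202]), np.float64(9.04)), (array([0.5077, 0.215 ]), np.float64(9.3)), (array([0.5072, 0.2097]), np.float64(9.54)), (array([0.4934, 0.1896]), np.float64(10.25))]
blue [335.  32.] [(array([ 0.5675, -0.0477]), np.float64(11.57)), (array([ 0.5501, -0.0331]), np.float64(9.78)), (array([ 0.5482, -0.0327]), np.float64(9.78)), (array([ 0.5462, -0.0324]), np.float64(9.75)), (array([ 0.5287, -0.0281]), np.float64(12.1))]
orange [485. 381.] [(array([ 0.1851, -0.1728]), np.float64(9.54)), (array([ 0.2463, -0.1465]), np.float64(7.92)), (array([ 0.2521, -0.1438]), np.float64(7.75)), (array([ 0.2579, -0.1412]), np.float64(7.54)), (array([ 0.2851, -0.1293]), np.float64(6.62))]
orange [580. 379.] [(array([ 0.1529, -0.3294]), np.float64(7.04)), (array([ 0.2212, -0.3048]), np.float64(10.03)), (array([ 0.241 , -0.2664]), np.float64(11.37)), (array([ 0.2472, -0.2596]), np.float64(11.2)), (array([ 0.275, -0.223]), np.float64(11.91))]
orange [553. 326
[... 279 characters left out ...]
52]), np.float64(7.43)), (array([0.3333, 0.212 ]), np.float64(6.4)), (array([0.3371, 0.207 ]), np.float64(6.25)), (array([0.3404, 0.2019]), np.float64(6.14)), (array([0.3559, 0.1779]), np.float64(5.58))]
orange [368. 186.] [(array([ 0.418 , -0.0571]), np.float64(0.47)), (array([ 0.4369, -0.0453]), np.float64(2.87)), (array([ 0.4387, -0.0442]), np.float64(3.2)), (array([ 0.4405, -0.043 ]), np.float64(3.55)), (array([ 0.4491, -0.0376]), np.float64(5.32))]
orange [184.  36.] [(array([0.5904, 0.1239]), np.float64(3.52)), (array([0.5693, 0.096 ]), np.float64(4.9)), (array([0.567 , 0.0935]), np.float64(5.1)), (array([0.5649, 0.0907]), np.float64(5.29)), (array([0.5551, 0.0782]), np.float64(6.29))]
```

View pics/w9.png

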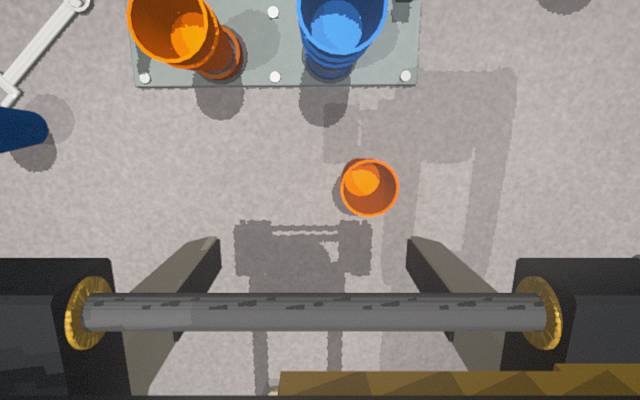

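```bash
python3 -c "
from h import *
go((.4181,-.0575,.16),(.4181,-.0575,.084))"
```

```text
t 45.8 pos [0.4301 0.001  0.3046] F [ 0.37 -0.03  0.19] open 0.0933 q6 1.57
   [ 0.4181 -0.0575  0.16  ] -> [-0.0067  0.0596  0.1445] [-0.001 -0.011 -0.002]
   [ 0.4181 -0.0575  0.084 ] -> [-0.0076  0.0597  0.2205] [-0.001 -0.011 -0.002]
```

>>> jog_arm(steps=[[0,-0.007,0.03,0.03,0,-0.011,0],[0,-0.007,0.06,0.06,0,-0.011,0],[0,-0.007,0.06,0.1,0,-0.011,0],[0,-0.007,0.06,0.13,0,-0.011,0],[0,-0.007,0.06,0.14,0,-0.011,0]])

```text
t: 46.42
tool_pos: [0.4171, -0.057, 0.162]
orientation: [-3.134, 0.179, 0.007]
force: [-0.1, 0.0, -0.3]
opening: 0.0931
```

```bash
python3 -c "
from h import *
go((.4181,-.0575,.085))"
```

```text
t 46.42 pos [ 0.4171 -0.057   0.162 ] F [-0.13  0.01 -0.28] open 0.0931 q6 1.43
   [ 0.4181 -0.0575  0.085 ] -> [0.0014 0.0006 0.077 ] [-0.002  0.004 -0.001]
```

>>> jog_arm(steps=[[0,0.001,0.001,0.03,0,0.004,0],[0,0.001,0.001,0.06,0,0.004,0],[0,0.001,0.001,0.077,0,0.004,0],[0,0.001,0.001,0.077,0,0.004,0],[0,0.001,0.001,0.077,0,0.004,0]])

```text
t: 47.05
tool_pos: [0.4187, -0.058, 0.0864]
orientation: [-3.135, 0.178, -0.002]
force: [-0.5, -0.6, 0.8]
opening: 0.0932
```

>>> jog_arm(steps=[[1,0,0,0,0,0,0],[1,0,0,0,0,0,0],[1,0,0,0,0,0,0],[1,0,0,0,0,0,0],[1,0,0,0,0,0,0]])

```text
t: 47.68
tool_pos: [0.4189, -0.058, 0.0866]
orientation: [-3.135, 0.178, -0.003]
force: [-0.4, 0.2, 1.7]
opening: 0.0601
```

>>> jog_arm(steps=[[1,0,0,0,0,0,0],[1,0,0,0,0,0,0]])

```text
t: 47.92
tool_pos: [0.4189, -0.058, 0.0866]
orientation: [-3.135, 0.178, -0.003]
force: [-0.1, 0.6, 1.4]
opening: 0.0598
```

```bash
python3 -c "
from h import *
go()"
```

```text
t 47.92 pos [ 0.4189 -0.058   0.0866] F [-0.15  0.56  1.4 ] open 0.0598 q6 1.42
```

>>> jog_arm(steps=[[1,0,0,-0.03,0,0,0],[1,0,0,-0.09,0,0,0],[1,0,0,-0.15,0,0,0],[1,0,0,-0.2,0,0,0],[1,0,0,-0.225,0,0,0]])

```text
t: 48.55
tool_pos: [0.4192, -0.0587, 0.3148]
orientation: [-3.136, 0.179, -0.009]
force: [-0.2, 0.2, -1.5]
opening: 0.0599
```

```bash
python3 -c "
from h import *
go((.579,.094,.30))"
```

```text
t 48.55 pos [ 0.4192 -0.0587  0.3148] F [-0.22  0.19 -1.46] open 0.0599 q6 1.42
   [0.579 0.094 0.3  ] -> [ 0.1414 -0.1698  0.0158] [-0.001 -0.006 -0.001]
```

>>> jog_arm(steps=[[1,0.03,-0.04,0,0,-0.006,0],[1,0.07,-0.085,0,0,-0.006,0],[1,0.105,-0.13,0.005,0,-0.006,0],[1,0.14,-0.169,0.015,0,-0.006,0],[1,0.14,-0.169,0.015,0,-0.006,0]])

```text
t: 49.18
tool_pos: [0.5779, 0.0956, 0.2965]
orientation: [-3.136, 0.174, 0.011]
force: [-1.7, 0.3, -1.3]
opening: 0.0602
```

>>> jog_arm(steps=[[1,0,0,0,0,0,0],[1,0,0,0,0,0,0]])

```text
t: 49.42
tool_pos: [0.5774, 0.095, 0.2966]
orientation: [-3.136, 0.175, 0.011]
force: [-0.4, 0.4, -1.1]
opening: 0.06
```

```bash
python3 -c "
from h import *
go((.579,.094,.217))"
```

```text
t 49.42 pos [0.5774 0.095  0.2966] F [-0.42  0.45 -1.08] open 0.06 q6 1.76
   [0.579 0.094 0.217] -> [0.0022 0.0008 0.0796] [-0.     0.007  0.001]
```

>>> jog_arm(steps=[[1,0.001,0.001,0.03,0,0.007,0],[1,0.001,0.001,0.06,0,0.007,0],[1,0.001,0.001,0.079,0,0.007,0],[1,0.001,0.001,0.079,0,0.007,0],[1,0.001,0.001,0.079,0,0.007,0]])

```text
t: 50.05
tool_pos: [0.5784, 0.0938, 0.2193]
orientation: [-3.136, 0.176, -0.004]
force: [0.1, 0.4, -0.9]
opening: 0.0599
```

```bash
python3 -c "
from h import *
favg();go((.579,.094,.193))"
```

```text
Favg [ 0.04 -0.17 -0.91] pos [0.5782 0.094  0.2186]
t 50.55 pos [0.5778 0.094  0.2177] F [-0.41 -0.41 -0.93] open 0.0599 q6 1.76
   [0.579 0.094 0.193] -> [ 0.0012 -0.0001  0.0247] [-0.    -0.     0.002]
```

>>> jog_arm(steps=[[1,0.001,0,0.012,0,0,0],[1,0.001,0,0.022,0,0,0],[1,0.001,0,0.026,0,0,0],[1,0.001,0,0.026,0,0,0],[1,0.001,0,0.026,0,0,0]])

```text
t: 51.18
tool_pos: [0.5788, 0.0939, 0.1918]
orientation: [-3.137, 0.175, -0.0]
force: [0.0, -0.3, -2.5]
opening: 0.0605
```

>>> jog_arm(steps=[[1,0,0,0.0015,0,0,0],[1,0,0,0.003,0,0,0],[1,0,0,0.003,0,0,0],[1,0,0,0.003,0,0,0]])

```text
t: 51.68
tool_pos: [0.5789, 0.0939, 0.1889]
orientation: [-3.137, 0.175, -0.001]
force: [0.4, -0.0, -0.6]
opening: 0.0596
```

>>> jog_arm(steps=[[1,0,0,0.0015,0,0,0],[1,0,0,0.003,0,0,0],[1,0,0,0.003,0,0,0],[1,0,0,0.003,0,0,0]])

```text
t: 52.18
tool_pos: [0.579, 0.0939, 0.1861]
orientation: [-3.136, 0.175, -0.001]
force: [0.6, -0.8, 2.2]
opening: 0.0604
```

```bash
python3 -c "
from h import *
favg();go()"
```

```text
Favg [ 0.4  -0.01  2.7 ] pos [0.579  0.0939 0.186 ]
t 52.67 pos [0.5789 0.0939 0.186 ] F [1.22 0.37 3.22] open 0.0599 q6 1.76
```

>>> jog_arm(steps=[[1,0,0,0.0015,0,0,0],[1,0,0,0.003,0,0,0],[1,0,0,0.0045,0,0,0],[1,0,0,0.0045,0,0,0],[1,0,0,0.0045,0,0,0]])

```text
t: 53.3
tool_pos: [0.5794, 0.0939, 0.1821]
orientation: [-3.136, 0.175, -0.003]
force: [0.4, 0.2, 6.3]
opening: 0.06
```

```bash
python3 -c "
from h import *
favg();go()"
```

```text
Favg [0.11 0.04 6.43] pos [0.5794 0.0939 0.1821]
t 53.8 pos [0.5794 0.0939 0.1821] F [0.08 0.18 5.57] open 0.0602 q6 1.76
```

Load 7.3 N, plus another 1.5 mm.

>>> jog_arm(steps=[[1,0,0,0.001,0,0,0],[1,0,0,0.0018,0,0,0],[1,0,0,0.0018,0,0,0],[1,0,0,0.0018,0,0,0]])

```text
t: 54.3
tool_pos: [0.5799, 0.0939, 0.1812]
orientation: [-3.136, 0.175, -0.005]
force: [-0.5, -0.5, 6.5]
opening: 0.0597
```

```bash
python3 -c "
from h import *
favg()"
```

```text
Favg [0.16 0.04 7.21] pos [0.58   0.0939 0.1812]
```

>>> jog_arm(steps=[[1,0,0,-0.003,0,0,0],[1,0,0,-0.0075,0,0,0],[1,0,0,-0.0075,0,0,0]])

```text
t: 55.18
tool_pos: [0.5798, 0.0939, 0.1885]
orientation: [-3.136, 0.175, -0.005]
force: [-0.1, -0.3, 0.2]
opening: 0.0604
```

>>> jog_arm(steps=[[0,0,0,0,0,0,0],[0,0,0,0,0,0,0],[0,0,0,0,0,0,0],[0,0,0,0,0,0,0],[0,0,0,0,0,0,0]])

```text
t: 55.8
tool_pos: [0.5798, 0.0939, 0.1885]
orientation: [-3.136, 0.175, -0.005]
force: [-0.2, 0.8, -0.6]
opening: 0.0924
```

>>> jog_arm(steps=[[0,0,0,-0.03,0,0,0],[0,0,0,-0.07,0,0,0],[0,0,0,-0.11,0,0,0],[0,0,0,-0.13,0,0,0],[0,0,0,-0.13,0,0,0]])

```text
t: 56.42
tool_pos: [0.5801, 0.0939, 0.3199]
orientation: [-3.136, 0.175, -0.009]
force: [-0.0, 0.1, -0.2]
opening: 0.093
```

```bash
python3 -W ignore -c "
from h import *
c=snap('wrist','w10');go((.5235,.3456,.3),(.5235,.3456,.16))
for col in ('blue','orange'):
  for k in blobs(c,col): print(col,k.mean(0).round(),[(rim(c,k,z)[0].round(4),round(rim(c,k,z)[1]*1e3,2)) for z in (.096,.192,.198,.204)])
"
```

```text
t 56.48 pos [0.5795 0.0939 0.3179] F [ 0.57 -0.16 -0.14] open 0.093 q6 1.76
   [0.5235 0.3456 0.3   ] -> [-0.0837 -0.2439  0.0178] [-0.001 -0.003  0.001]
   [0.5235 0.3456 0.16  ] -> [-0.0841 -0.2438  0.1578] [-0.001 -0.003  0.001]
blue [110. 241.] [(array([0.5359, 0.3394]), np.float64(7.23)), (array([0.5695, 0.263 ]), np.float64(8.12)), (array([0.5717, 0.2582]), np.float64(8.25)), (array([0.5739, 0.2535]), np.float64(8.39))]
blue [445. 182.] [(array([ 0.5265, -0.09  ]), np.float64(3.68)), (array([ 0.5627, -0.038 ]), np.float64(0.27)), (array([ 0.565 , -0.0347]), np.float64(0.42)), (array([ 0.5673, -0.0314]), np.float64(0.66))]
orange [604. 381.] [(array([ 0.3021, -0.2233]), np.float64(8.89)), (array([ 0.3967, -0.1374]), np.float64(6.99)), (array([ 0.4025, -0.132 ]), np.float64(6.86)), (array([ 0.4084, -0.1267]), np.float64(6.72))]
orange [542. 382.] [(array([ 0.3081, -0.1819]), np.float64(10.13)), (array([ 0.4044, -0.1106]), np.float64(8.79)), (array([ 0.4104, -0.1068]), np.float64(8.64)), (array([ 0.4164, -0.1026]), np.float64(8.48))]
orange [552. 324.] [(array([ 0.3723, -0.1479]), np.float64(5.13)), (array([ 0.4451, -0.0802]), np.float64(3.85)), (array([ 0.4496, -0.076 ]), np.float64(3.76)), (array([ 0.454 , -0.0718]), np.float64(3.69))]
orange [ 84. 309.] [(array([0.4384, 0.3706]), np.float64(9.14)), (array([0.4936, 0.2878]), np.float64(7.3)), (array([0.4964, 0.2827]), np.float64(7.15)), (array([0.4997, 0.2777]), np.float64(7.02))]
orange [312. 196.] [(array([0.5414, 0.0986]), np.float64(3.94)), (array([0.5771, 0.0939]), np.float64(0.28)), (array([0.5794, 0.0936]), np.float64(0.46)), (array([0.5817, 0.0933]), np.float64(0.73))]
```

View pics/w10.png

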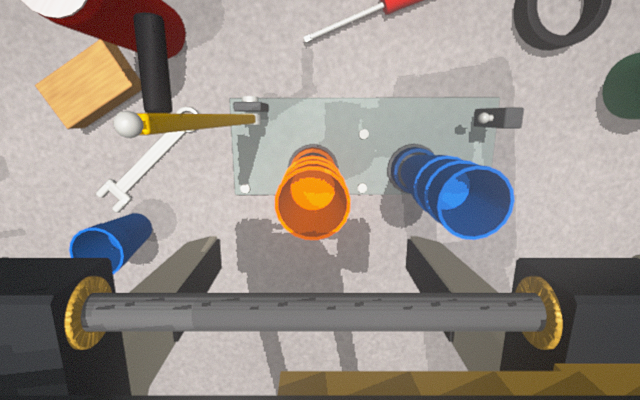

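>>> jog_arm(steps=[[0,-0.04,-0.03,0,0,0,0],[0,-0.07,-0.08,0,0,0,0],[0,-0.084,-0.14,0.03,0,0,0],[0,-0.084,-0.2,0.07,0,0,0],[0,-0.084,-0.243,0.11,0,-0.003,0]])

```text
t: 57.1
tool_pos: [0.5213, 0.3377, 0.2124]
orientation: [3.136, -0.174, -0.002]
force: [-0.3, 0.9, 0.0]
opening: 0.0928
```

>>> jog_arm(steps=[[0,0,0,0,0,0,0],[0,0,0,0,0,0,0]])

```text
t: 57.35
tool_pos: [0.5203, 0.337, 0.2103]
orientation: [3.134, -0.173, -0.007]
force: [1.1, -0.6, 0.8]
opening: 0.0929
```

```bash
python3 -W ignore -c "
from h import *
go((.5235,.3456,.085))
for n in ('wrist','top','scene'):
  c=snap(n,n+'11')
  for k in blobs(c,'blue'): print(n,k.mean(0).round(),rim(c,k,.096))
"
```

```text
t 57.35 pos [0.5203 0.337  0.2103] F [ 1.15 -0.57  0.82] open 0.0929 q6 2.17
   [0.5235 0.3456 0.085 ] -> [ 0.0028 -0.0093  0.1252] [0.003 0.004 0.003]
wrist [297. 199.] (array([0.5242332, 0.347041 ]), np.float64(0.0004443976028666527))
wrist [ 10. 109.] (array([0.60911929, 0.51990417]), np.float64(0.0071947444966374875))
wrist [15. 29.] (array([0.65937549, 0.50046414]), np.float64(0.009013967652235798))
top [329. 200.] (array([ 0.57150901, -0.04130564]), np.float64(0.0009358171051334446))
top [ 37. 143.] (array([0.66865732, 0.64865985]), np.float64(0.00845506459411936))
scene [295. 175.] (array([ 0.48017255, -0.01730945]), np.float64(0.002179755644760681))
scene [443. 143.] (array([0.52655088, 0.34514682]), np.float64(0.0009365780707785012))
scene [579. 102.] (array([0.19534936, 1.17971076]), np.float64(0.008198893895795537))
```

View pics/wrist11.png

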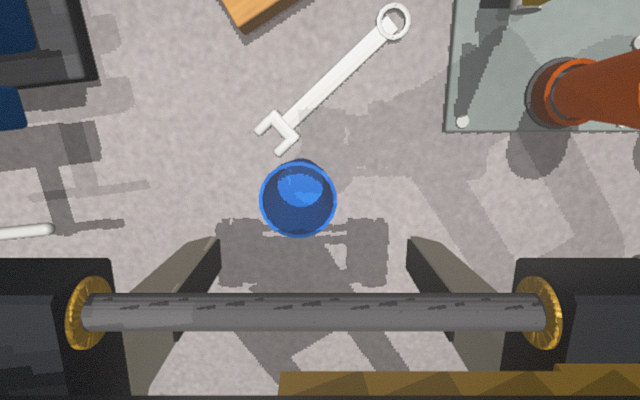

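>>> jog_arm(steps=[[0,0.003,-0.01,0.03,0,0.004,0.003],[0,0.003,-0.01,0.07,0,0.004,0.003],[0,0.003,-0.01,0.105,0,0.004,0.003],[0,0.003,-0.01,0.126,0,0.004,0.003],[0,0.003,-0.01,0.126,0,0.004,0.003]])

```text
t: 58.12
tool_pos: [0.5259, 0.3456, 0.0871]
orientation: [3.136, -0.182, 0.005]
force: [-0.6, 0.5, -0.1]
opening: 0.0931
```

```bash
python3 -W ignore -c "
from h import *
go((.524,.3465,.085))
"
```

```text
t 58.12 pos [0.5259 0.3456 0.0871] F [-0.61  0.48 -0.05] open 0.0931 q6 2.19
   [0.524  0.3465 0.085 ] -> [-0.002  -0.0007  0.0021] [ 0.    -0.003 -0.003]
```

>>> jog_arm(steps=[[0,-0.002,-0.0007,0.002,0,-0.003,-0.003],[1,-0.002,-0.0007,0.002,0,-0.003,-0.003],[1,-0.002,-0.0007,0.002,0,-0.003,-0.003],[1,-0.002,-0.0007,0.002,0,-0.003,-0.003],[1,-0.002,-0.0007,0.002,0,-0.003,-0.003]])

```text
t: 58.75
tool_pos: [0.5242, 0.3466, 0.0854]
orientation: [3.136, -0.177, 0.001]
force: [-0.2, -0.1, 1.9]
opening: 0.0593
```

>>> jog_arm(steps=[[1,0,0,0,0,0,0],[1,0,0,0,0,0,0],[1,0,0,0,0,0,0]])

```text
t: 59.12
tool_pos: [0.5241, 0.3466, 0.0853]
orientation: [3.136, -0.177, 0.0]
force: [0.5, 1.1, 0.3]
opening: 0.0592
```

```bash
python3 -W ignore -c "
from h import *
go()
"
```

```text
t 59.12 pos [0.5241 0.3466 0.0853] F [0.5  1.07 0.3 ] open 0.0592 q6 2.19
```

>>> jog_arm(steps=[[1,0,0,-0.03,0,0,0],[1,0,0,-0.09,0,0,0],[1,0,0,-0.15,0,0,0],[1,0,0,-0.21,0,0,0],[1,0,0,-0.25,0,0,0]])

```text
t: 59.75
tool_pos: [0.5245, 0.3469, 0.3392]
orientation: [-3.135, 0.177, -0.005]
force: [0.7, 0.3, -0.9]
opening: 0.0584
```

```bash
python3 -W ignore -c "
from h import *
go((.53,.13,.33),(.565,-.0347,.33))
"
```

```text
t 59.75 pos [0.5245 0.3469 0.3392] F [ 0.7   0.25 -0.87] open 0.0584 q6 2.19
   [0.53 0.13 0.33] -> [0.0299 0.2149 0.0088] [-0.002 -0.003  0.   ]
   [ 0.565  -0.0347  0.33  ] -> [0.0832 0.3746 0.0087] [-0.002 -0.003  0.   ]
```

>>> jog_arm(steps=[[1,0,0.05,0.005,0,-0.003,0],[1,0.01,0.11,0.005,0,-0.003,0],[1,0.02,0.17,0.005,0,-0.003,0],[1,0.035,0.23,0.005,0,-0.003,0],[1,0.055,0.29,0.005,0,-0.003,0]])

```text
t: 60.38
tool_pos: [0.546, 0.0514, 0.3338]
orientation: [-3.135, 0.177, -0.001]
force: [0.5, -0.3, -0.9]
opening: 0.0592
```

```bash
python3 -W ignore -c "
from h import *
go((.565,-.0347,.32))
"
```

```text
t 60.38 pos [0.546  0.0514 0.3338] F [ 0.46 -0.33 -0.91] open 0.0592 q6 1.68
   [ 0.565  -0.0347  0.32  ] -> [0.0286 0.0834 0.0136] [-0.002 -0.001  0.   ]
```

>>> jog_arm(steps=[[1,0.015,0.045,0.005,0,0,0],[1,0.028,0.083,0.01,0,0,0],[1,0.028,0.083,0.013,0,0,0],[1,0.028,0.083,0.013,0,0,0],[1,0.028,0.083,0.013,0,0,0]])

```text
t: 61.0
tool_pos: [0.5644, -0.033, 0.3209]
orientation: [-3.135, 0.174, -0.001]
force: [0.0, 0.2, -1.2]
opening: 0.0592
```

```bash
python3 -W ignore -c "
from h import *
go((.565,-.0347,.25))
"
```

```text
t 61.0 pos [ 0.5644 -0.033   0.3209] F [ 0.    0.16 -1.24] open 0.0592 q6 1.53
   [ 0.565  -0.0347  0.25  ] -> [0.0007 0.0018 0.0709] [-0.002 -0.001  0.002]
```

>>> jog_arm(steps=[[1,0.0005,0.0015,0.03,-0.002,0,0.002],[1,0.0005,0.0015,0.06,-0.002,0,0.002],[1,0.0005,0.0015,0.071,-0.002,0,0.002],[1,0.0005,0.0015,0.071,-0.002,0,0.002],[1,0.0005,0.0015,0.071,-0.002,0,0.002]])

```text
t: 61.62
tool_pos: [0.5656, -0.0342, 0.2516]
orientation: [-3.137, 0.177, -0.005]
force: [0.6, 0.1, -1.1]
opening: 0.0591
```

```bash
python3 -W ignore -c "
from h import *
favg();go((.565,-.0347,.225))
"
```

```text
Favg [ 0.34  0.14 -1.06] pos [ 0.5652 -0.0345  0.2507]
t 62.12 pos [ 0.5648 -0.0345  0.2499] F [-0.12  0.1  -0.6 ] open 0.0588 q6 1.53
   [ 0.565  -0.0347  0.225 ] -> [0.0002 0.0002 0.0249] [-0.    -0.001 -0.   ]
```

>>> jog_arm(steps=[[1,0,0,0.012,0,0,0],[1,0,0,0.022,0,0,0],[1,0,0,0.026,0,0,0],[1,0,0,0.026,0,0,0],[1,0,0,0.026,0,0,0]])

```text
t: 62.75
tool_pos: [0.5649, -0.0345, 0.224]
orientation: [-3.136, 0.178, -0.001]
force: [-0.8, -0.2, -1.1]
opening: 0.0586
```

>>> jog_arm(steps=[[1,0,0,0.0015,0,0,0],[1,0,0,0.003,0,0,0],[1,0,0,0.003,0,0,0],[1,0,0,0.003,0,0,0]])

```text
t: 63.25
tool_pos: [0.5648, -0.0345, 0.2209]
orientation: [-3.136, 0.178, -0.001]
force: [0.2, -0.6, -0.2]
opening: 0.0587
```

>>> jog_arm(steps=[[1,0,0,0.0015,0,0,0],[1,0,0,0.003,0,0,0],[1,0,0,0.003,0,0,0],[1,0,0,0.003,0,0,0]])

```text
t: 63.75
tool_pos: [0.5649, -0.0345, 0.2181]
orientation: [-3.136, 0.178, -0.002]
force: [0.2, -0.8, 2.4]
opening: 0.0589
```

```bash
python3 -c "
from h import *
favg();go()"
```

```text
Favg [ 0.26 -0.37  2.62] pos [ 0.5649 -0.0345  0.218 ]
t 64.25 pos [ 0.5648 -0.0344  0.2179] F [-0.96 -0.25  2.86] open 0.0587 q6 1.53
```

>>> jog_arm(steps=[[1,0,0,0.0015,0,0,0],[1,0,0,0.003,0,0,0],[1,0,0,0.0045,0,0,0],[1,0,0,0.0045,0,0,0],[1,0,0,0.0045,0,0,0]])

```text
t: 64.88
tool_pos: [0.5653, -0.0345, 0.2141]
orientation: [-3.137, 0.178, -0.003]
force: [-0.5, -0.3, 6.1]
opening: 0.0586
```

>>> jog_arm(steps=[[1,0,0,0.001,0,0,0],[1,0,0,0.0015,0,0,0],[1,0,0,0.0015,0,0,0]])

```text
t: 65.25
tool_pos: [0.5657, -0.0346, 0.2134]
orientation: [3.136, -0.178, 0.005]
force: [-0.0, 0.5, 6.4]
opening: 0.0588
```

```bash
python3 -c "
from h import *
favg();go()"
```

```text
Favg [ 0.11 -0.06  6.86] pos [ 0.5657 -0.0346  0.2134]
t 65.75 pos [ 0.5657 -0.0346  0.2134] F [-0.32 -0.85  6.76] open 0.0587 q6 1.53
```

Load 7.9 N; the positions match fully home. Back off and release.

>>> jog_arm(steps=[[1,0,0,0.0005,0,0,0],[1,0,0,0.0005,0,0,0],[1,0,0,-0.003,0,0,0],[1,0,0,-0.0075,0,0,0],[1,0,0,-0.0075,0,0,0]])

```text
t: 66.38
tool_pos: [0.5656, -0.0346, 0.2207]
orientation: [3.137, -0.178, 0.005]
force: [-0.6, 0.1, 0.6]
opening: 0.0588
```

>>> jog_arm(steps=[[0,0,0,0,0,0,0],[0,0,0,0,0,0,0],[0,0,0,0,0,0,0],[0,0,0,0,0,0,0],[0,0,0,0,0,0,0]])

```text
t: 67.0
tool_pos: [0.5655, -0.0346, 0.2207]
orientation: [3.136, -0.178, 0.005]
force: [-0.2, -0.2, -0.2]
opening: 0.0928
```

>>> jog_arm(steps=[[0,0,0,-0.03,0,0,0],[0,0,0,-0.07,0,0,0],[0,0,0,-0.11,0,0,0],[0,0,0,-0.15,0,0,0],[0,0,0,-0.15,0,0,0]])

```text
t: 67.62
tool_pos: [0.5665, -0.0347, 0.3753]
orientation: [3.136, -0.178, 0.016]
force: [0.7, 0.5, -0.4]
opening: 0.093
```

```bash
python3 -W ignore -c "
from h import *
c=snap('wrist','w12');go((.681,.16,.40),(.681,.16,.275))
for col in ('blue','orange'):
  for k in blobs(c,col,1500): print(col,k.mean(0).round(),[(z,rim(c,k,z)[0].round(4),round(rim(c,k,z)[1]*1e3,2)) for z in (.194,.2,.225,.231,.237)])
snap('scene','s12')
"
```

```text
t 67.67 pos [ 0.5659 -0.0347  0.3726] F [-0.27 -0.14 -0.53] open 0.093 q6 1.53
   [0.681 0.16  0.4  ] -> [ 0.0926 -0.2064 -0.0267] [ 0.    -0.007 -0.   ]
   [0.681 0.16  0.275] -> [ 0.0917 -0.2064  0.0982] [ 0.    -0.007 -0.   ]
blue [312. 191.] [(0.194, array([ 0.5521, -0.0337]), np.float64(1.2)), (0.2, array([ 0.5542, -0.0339]), np.float64(0.97)), (0.225, array([ 0.563, -0.035]), np.float64(0.3)), (0.231, array([ 0.5651, -0.0352]), np.float64(0.48)), (0.237, array([ 0.5673, -0.0355]), np.float64(0.73))]
orange [192. 181.] [(0.194, array([0.5783, 0.0946]), np.float64(0.35)), (0.2, array([0.5796, 0.0914]), np.float64(0.53)), (0.225, array([0.5847, 0.0785]), np.float64(1.53)), (0.231, array([0.5859, 0.0754]), np.float64(1.83)), (0.237, array([0.5871, 0.0722]), np.float64(2.1))]
```

View pics/w12.png

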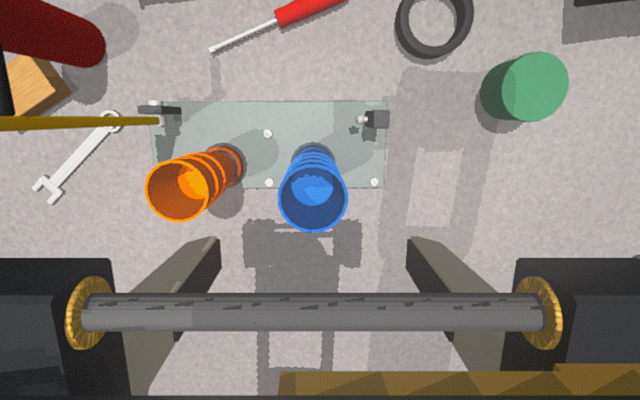

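View pics/s12.png

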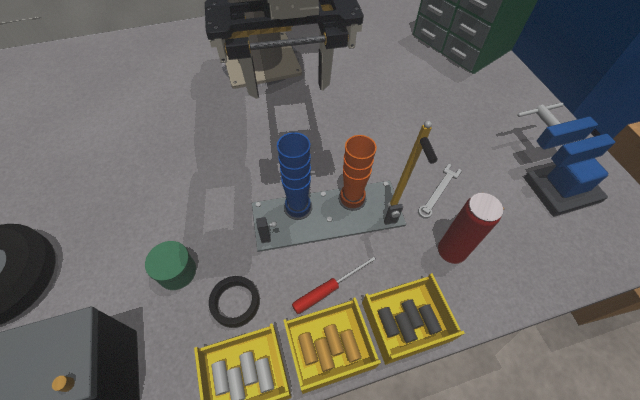

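>>> jog_arm(steps=[[0,0.02,-0.04,-0.005,0,0,0],[0,0.04,-0.09,-0.005,0,0,0],[0,0.065,-0.14,-0.005,0,0,0],[0,0.085,-0.19,-0.005,0,-0.007,0],[0,0.092,-0.206,-0.005,0,-0.007,0]])

```text
t: 68.35
tool_pos: [0.6799, 0.1628, 0.3719]
orientation: [3.136, -0.173, -0.014]
force: [-0.5, -0.2, -0.9]
opening: 0.0925
```

>>> jog_arm(steps=[[0,0,0,0,0,0,0],[0,0,0,0,0,0,0]])

```text
t: 68.6
tool_pos: [0.6793, 0.1622, 0.37]
orientation: [3.136, -0.174, -0.018]
force: [-0.9, -0.2, 0.3]
opening: 0.093
```

```bash
python3 -W ignore -c "
from h import *
c=snap('wrist','w13');go((.6806,.165,.2744));s=snap('scene');t=snap('top')
print(proj(c,[.6806,.165,.281]))
print('post',plane(c,[[0,0]],.06)[0], plane(t,np.array([[690,172],[640,215],[668,175]])/4+[200,130],.06))
"
```

```text
t 68.65 pos [0.6795 0.1618 0.3709] F [-0.63 -0.65  0.42] open 0.0933 q6 1.84
   [0.6806 0.165  0.2744] -> [ 0.0018 -0.0035  0.0965] [0.001 0.01  0.002]
[[307.01371391 209.61864142]]
post [0.90989338 0.50121075 0.06      ] [[ 0.63353739 -0.13939195  0.06      ]
 [ 0.60837334 -0.11035665  0.06      ]
 [ 0.63168445 -0.12662565  0.06      ]]
```

View pics/w13.png

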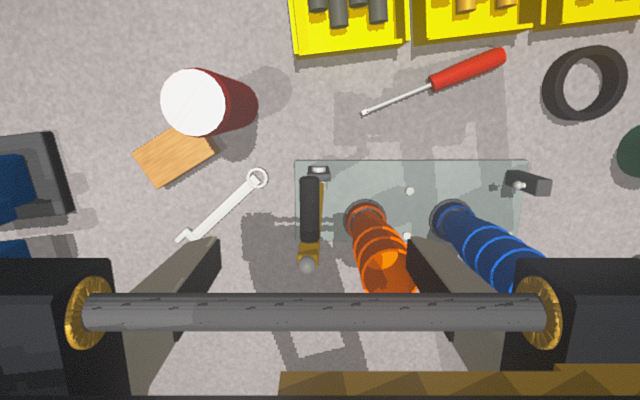

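>>> jog_arm(steps=[[0,0.002,-0.001,0.03,0,0.01,0.002],[0,0.002,-0.001,0.06,0,0.01,0.002],[0,0.002,-0.001,0.085,0,0.01,0.002],[0,0.002,-0.001,0.096,0,0.01,0.002],[0,0.002,-0.001,0.096,0,0.01,0.002]])

```text
t: 69.38
tool_pos: [0.6806, 0.1618, 0.276]
orientation: [3.135, -0.179, 0.001]
force: [-0.8, 0.4, 0.5]
opening: 0.0925
```

>>> jog_arm(steps=[[1,0,0,0,0,0,0],[1,0,0,0,0,0,0],[1,0,0,0,0,0,0],[1,0,0,0,0,0,0],[1,0,0,0,0,0,0]], force=6)

```text
t: 70.0
tool_pos: [0.6806, 0.1619, 0.276]
orientation: [3.135, -0.179, 0.001]
force: [-0.0, -0.7, -0.0]
opening: 0.0473
```

>>> jog_arm(steps=[[1,0,0,0,0,0,0],[1,0,0,0,0,0,0],[1,0,0,0,0,0,0],[1,0,0,0,0,0,0],[1,0,0,0,0,0,0]])

```text
t: 70.62
tool_pos: [0.6807, 0.1621, 0.2761]
orientation: [3.136, -0.179, 0.001]
force: [-0.3, 2.4, 0.4]
opening: 0.0137
```

```bash
python3 -W ignore -c "
from h import *
favg(4);go()"
```

```text
Favg [0.07 1.73 0.41] pos [0.6807 0.162  0.2761]
t 70.83 pos [0.6807 0.162  0.2761] F [0.8  1.64 0.66] open 0.0135 q6 1.85
```

>>> jog_arm(steps=[[1,0,0.022,0.0005,0,0,0],[1,0,0.044,0.003,0,0,0],[1,0,0.065,0.008,0,0,0],[1,0,0.086,0.015,0,0,0],[1,0,0.106,0.024,0,0,0]])

```text
t: 71.45
tool_pos: [0.6685, 0.0548, 0.2516]
orientation: [3.135, -0.18, 0.002]
force: [2.7, 1.1, -0.3]
opening: 0.014
```

```bash
cat >> h.py <<'E'
def arc(hy=.1554,off=-.004,angs=()):
    s=robot.read_state(); p=s["tool_pos"]; d=(hy-p[1])/.9937
    a=np.arctan2(p[2]-off-.06,d); print("angle",a.round(3),"radius",np.hypot(d,p[2]-off-.06).round(4))
    for b in angs: print(b,"ty %.4f tz %.4f"%(d*-1*-1-0.22*np.cos(b) if False else 0.22*np.cos(b)-d, (p[2]-off-.06)-.22*np.sin(b)))
E
python3 -W ignore -c "
from h import *
go();arc(angs=(1.0,.9,.8,.7,.6,.5,.4))"
```

```text
t 71.45 pos [0.6685 0.0548 0.2516] F [ 2.72  1.12 -0.35] open 0.014 q6 1.69
angle 1.093 radius 0.2203
1.0 ty 0.0176 tz 0.0105
0.9 ty 0.0355 tz 0.0233
0.8 ty 0.0520 tz 0.0378
0.7 ty 0.0670 tz 0.0539
0.6 ty 0.0803 tz 0.0714
0.5 ty 0.0918 tz 0.0902
0.4 ty 0.1014 tz 0.1100
```

>>> jog_arm(steps=[[1,0,0.0175,0.0105,0,0,0],[1,0,0.0355,0.023,0,0,0],[1,0,0.052,0.038,0,0,0],[1,0,0.067,0.054,0,0,0],[1,0,0.08,0.071,0,0,0]])

```text
t: 72.08
tool_pos: [0.6592, -0.0256, 0.1794]
orientation: [3.135, -0.18, 0.001]
force: [2.6, 1.3, 0.2]
opening: 0.0139
```

```bash
python3 -W ignore -c "
from h import *
go();arc(angs=(.5,.4,.3,.25))"
```

```text
t 72.08 pos [ 0.6592 -0.0256  0.1794] F [2.59 1.34 0.24] open 0.0139 q6 1.57
angle 0.595 radius 0.22
0.5 ty 0.0109 tz 0.0179
0.4 ty 0.0205 tz 0.0377
0.3 ty 0.0280 tz 0.0584
0.25 ty 0.0310 tz 0.0690
```

>>> jog_arm(steps=[[1,0,0.011,0.018,0,0,0],[1,0,0.0205,0.0375,0,0,0],[1,0,0.028,0.058,0,0,0],[1,0,0.028,0.058,0,0,0]])

```text
t: 72.58
tool_pos: [0.6551, -0.0543, 0.1183]
orientation: [3.135, -0.181, -0.003]
force: [1.6, -1.2, -1.6]
opening: 0.014
```

>>> jog_arm(steps=[[0.6,0,0,0,0,0,0],[0.6,0,0,0,0,0,0],[0.6,0,0,0,0,0,0],[0.6,0,0,0,0,0,0]])

```text
t: 73.08
tool_pos: [0.6553, -0.0542, 0.1186]
orientation: [3.135, -0.181, -0.002]
force: [-0.1, -0.2, 0.7]
opening: 0.0366
```

```bash
python3 -W ignore -c "
from h import *
go();arc()"
```

```text
t 73.08 pos [ 0.6553 -0.0542  0.1186] F [-0.08 -0.2   0.66] open 0.0366 q6 1.53
angle 0.288 radius 0.22
```

>>> jog_arm(steps=[[0.6,0,0,-0.02,0,0,0],[0.6,0,0,-0.045,0,0,0],[1,0,0.004,-0.045,0,0,0],[1,0,0.004,-0.045,0,0,0],[1,0,0.004,-0.045,0,0,0]])

```text
t: 73.7
tool_pos: [0.6541, -0.0581, 0.1623]
orientation: [3.135, -0.181, -0.005]
force: [-0.9, 0.3, -0.4]
opening: 0.0121
```

>>> jog_arm(steps=[[1,0,0,0,0,0,0],[1,0,0,0,0,0,0]])

```text
t: 73.95
tool_pos: [0.6536, -0.058, 0.1615]
orientation: [3.135, -0.181, -0.007]
force: [-0.0, 0.9, 0.1]
opening: 0.0003
```

```bash
python3 -W ignore -c "
from h import *
c=snap('wrist','w14');go();favg(5);snap('scene','s14')"
```

```text
t 74.0 pos [ 0.6538 -0.058   0.1617] F [ 0.34 -0.27 -0.21] open 0.0002 q6 1.52
Favg [-0.46  0.07  0.1 ] pos [ 0.6541 -0.0581  0.1622]
```

View pics/w14.png

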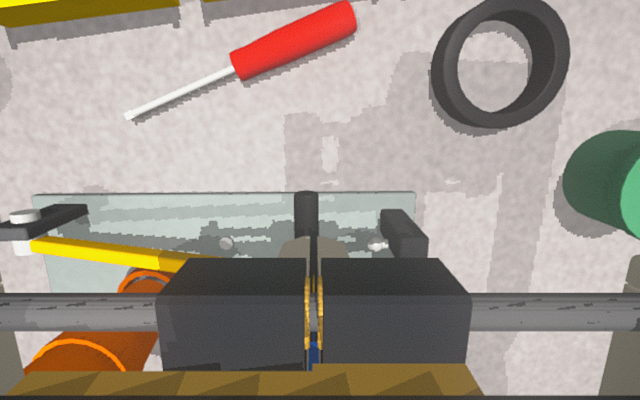

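View pics/s14.png

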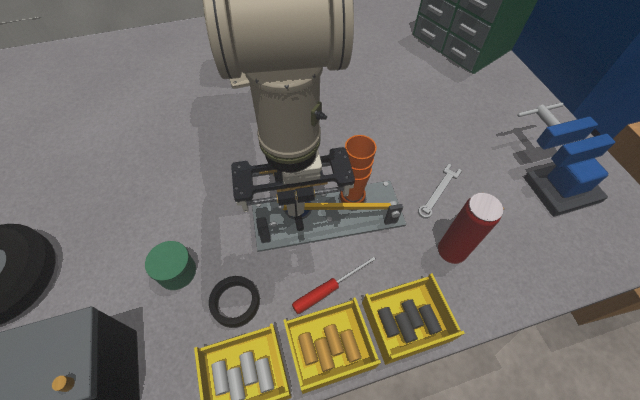

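>>> jog_arm(steps=[[1,0.01,0,0.008,0,0,0],[1,0.01,0,0.016,0,0,0],[1,0.01,0.001,0.025,0,0,0],[1,0.01,0.002,0.035,0,0,0],[1,0.01,0.002,0.045,0,0,0]])

```text
t: 74.92
tool_pos: [0.6635, -0.0615, 0.1165]
orientation: [3.135, -0.182, -0.005]
force: [-0.3, -1.6, 0.9]
opening: 0.0004
```

```bash
python3 -W ignore -c "
from h import *
go();favg(5);print(robot.read_state()['joint_torque'].round(1))"
```

```text
t 74.92 pos [ 0.6635 -0.0615  0.1165] F [-0.29 -1.57  0.92] open 0.0004 q6 1.52
Favg [-0.26  0.07  0.17] pos [ 0.663  -0.0611  0.1161]
[ -0.1 -66.1 -46.7   0.   -0.    0. ]
```

>>> jog_arm(steps=[[1,0,0,0.008,0,0,0],[1,0,0.001,0.016,0,0,0],[1,0,0.001,0.02,0,0,0],[1,0,0.001,0.024,0,0,0],[1,0,0.001,0.024,0,0,0]])

```text
t: 75.8
tool_pos: [0.6632, -0.0621, 0.0929]
orientation: [3.135, -0.181, -0.006]
force: [-0.0, 0.2, -0.2]
opening: 0.0008
```

```bash
python3 -W ignore -c "
from h import *
go();favg(6);print(robot.read_state()['joint_torque'].round(1));snap('scene','s15')"
```

```text
t 75.8 pos [ 0.6632 -0.0621  0.0929] F [-0.03  0.23 -0.22] open 0.0008 q6 1.52
Favg [ 0.1  -0.07  0.35] pos [ 0.6635 -0.062   0.0934]
[ -0.  -67.1 -46.5   0.   -0.1   0. ]
```

View pics/s15.png

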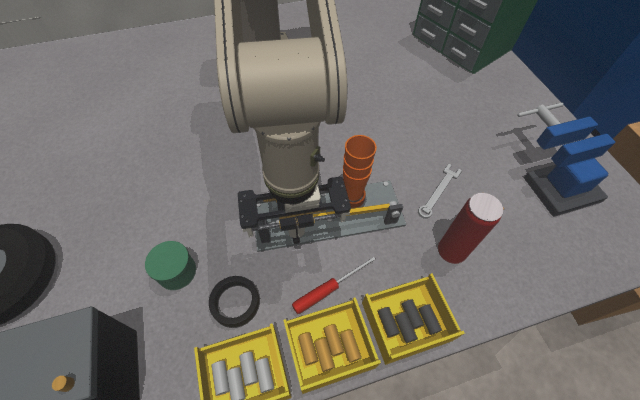

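```bash
python3 -W ignore -c "
from h import *
snap('top','t15');snap('wrist','w15')"
```

```text
(no output)
```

View pics/t15.png

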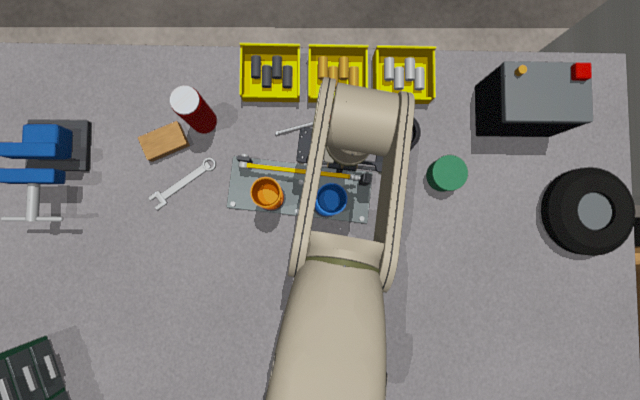

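View pics/w15.png

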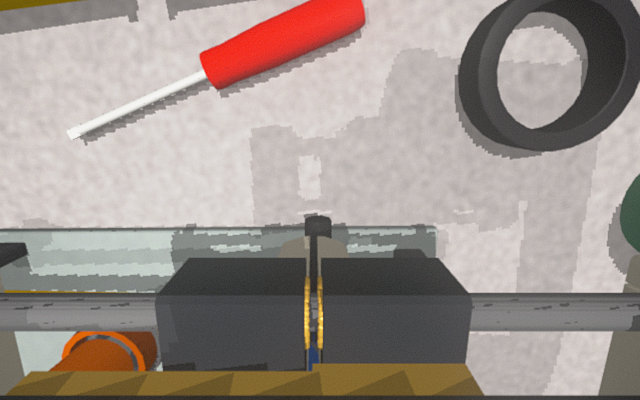

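>>> jog_arm(steps=[[1,0,0,0.003,0,0,0],[1,0,0,0.006,0,0,0],[1,0,0,0.006,0,0,0]])

```text
t: 76.62
tool_pos: [0.6631, -0.062, 0.0868]
orientation: [3.136, -0.181, -0.006]
force: [0.1, 0.6, 0.2]
opening: 0.0004
```

>>> jog_arm(steps=[[1,0,0,0.002,0,0,0],[1,0,0,0.004,0,0,0],[1,0,0,0.004,0,0,0]])

```text
t: 77.0
tool_pos: [0.6629, -0.0619, 0.0824]
orientation: [3.136, -0.181, -0.007]
force: [0.1, -0.6, 0.5]
opening: 0.0004
```

```bash
python3 -W ignore -c "
from h import *
go();favg(6)"
```

```text
t 77.0 pos [ 0.6629 -0.0619  0.0824] F [ 0.15 -0.63  0.46] open 0.0004 q6 1.52
Favg [ 0.38 -0.37  0.12] pos [ 0.6631 -0.062   0.0828]
```

>>> jog_arm(steps=[[1,0,0,0.002,0,0,0],[1,0,0,0.003,0,0,0],[1,0,0,0.003,0,0,0]])

```text
t: 77.68
tool_pos: [0.6635, -0.0621, 0.081]
orientation: [3.135, -0.181, -0.005]
force: [-3.0, -0.1, 7.4]
opening: 0.0007
```

```bash
python3 -W ignore -c "
from h import *
favg(6)
c=snap('wrist','w16')"
```

```text
Favg [-2.03 -0.13  6.34] pos [ 0.6635 -0.0621  0.081 ]
```

View pics/w16.png

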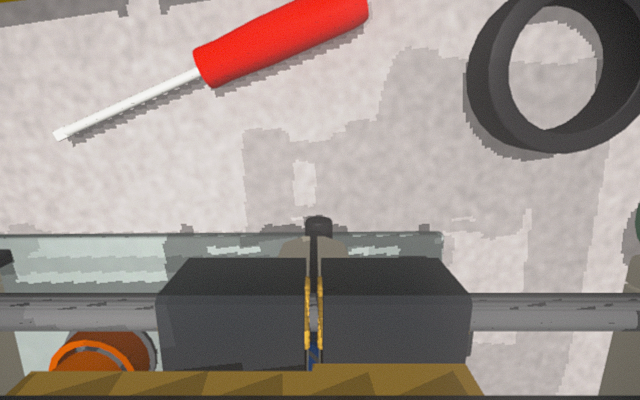

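>>> jog_arm(steps=[[1,0,0,0.001,0,0,0],[1,0,0,0.003,0,0,0],[1,0,0,0.003,0,0,0]])

```text
t: 78.4
tool_pos: [0.6638, -0.0621, 0.0806]
orientation: [3.135, -0.181, -0.003]
force: [-8.1, 2.0, 16.9]
opening: 0.0005
```

```bash
python3 -W ignore -c "
from h import *
favg(6)"
```

```text
Favg [-8.75  1.44 16.45] pos [ 0.6638 -0.0621  0.0806]
```

>>> jog_arm(steps=[[1,0,0,-0.01,0,0,0],[1,0,0,-0.04,0,0,0],[1,0,0,-0.09,0,0,0],[1,0,0,-0.14,0,0,0],[1,0,0,-0.2,0,0,0]])

```text
t: 79.32
tool_pos: [0.6636, -0.0618, 0.2813]
orientation: [3.135, -0.181, -0.006]
force: [1.0, -0.1, 0.4]
opening: 0.0007
```

>>> jog_arm(steps=[[1,0,0,-0.06,0,0,0],[1,-0.05,0.03,-0.08,0,0,0],[1,-0.1,0.08,-0.08,0,0,0],[1,-0.15,0.13,-0.08,0,0,0],[1,-0.2,0.18,-0.08,0,0,0]])

```text
t: 79.95
tool_pos: [0.4623, -0.2031, 0.3625]
orientation: [3.135, -0.18, -0.005]
force: [0.7, -0.7, 0.3]
opening: 0.0005
```

>>> jog_arm(steps=[[1,0,0.03,0,0,0,0],[1,0,0.08,0,0,0,0],[1,0,0.13,0,0,0,0],[1,0,0.13,0,0,0,0]])

```text
t: 80.45
tool_pos: [0.4462, -0.3351, 0.362]
orientation: [3.134, -0.186, -0.006]
force: [-0.3, 0.3, 1.3]
opening: 0.0004
```

```bash
python3 -W ignore -c "
from h import *
s=snap('scene','s17');t=snap('top','t17');go();favg(4)
for n in ('s17','t17'):
    a=cv2.imread(f'pics/{n}.png'); b=a[120:260,230:430] if n[0]=='s' else a[130:235,200:400]
    cv2.imwrite(f'pics/z{n}.png',cv2.resize(b,None,fx=4,fy=4,interpolation=cv2.INTER_CUBIC))
"
```

```text
t 80.55 pos [ 0.4472 -0.3324  0.3626] F [ 0.25  0.9  -0.88] open 0.0005 q6 0.96
Favg [0.17 0.2  0.56] pos [ 0.4477 -0.3315  0.363 ]
```

View pics/zs17.png

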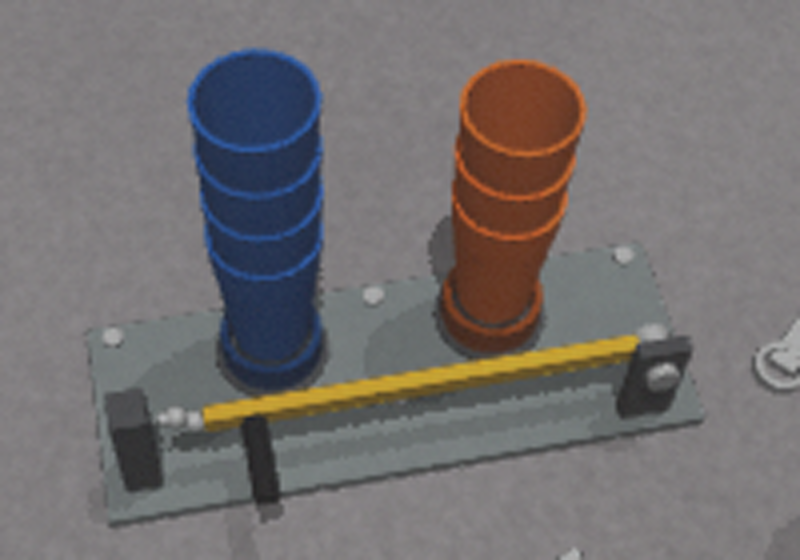

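View pics/zt17.png

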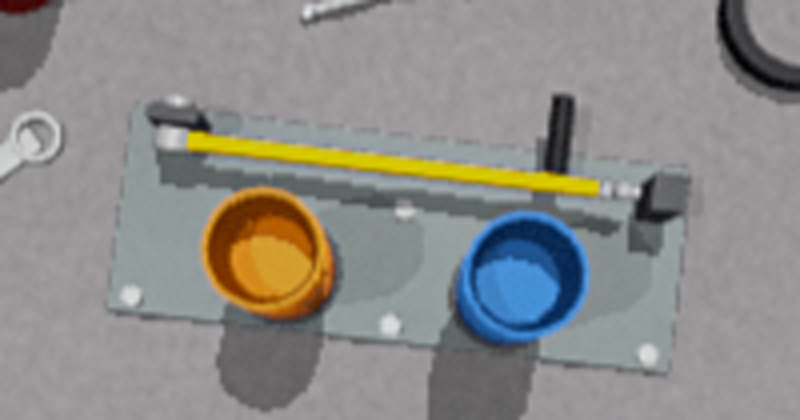

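View pics/s17.png

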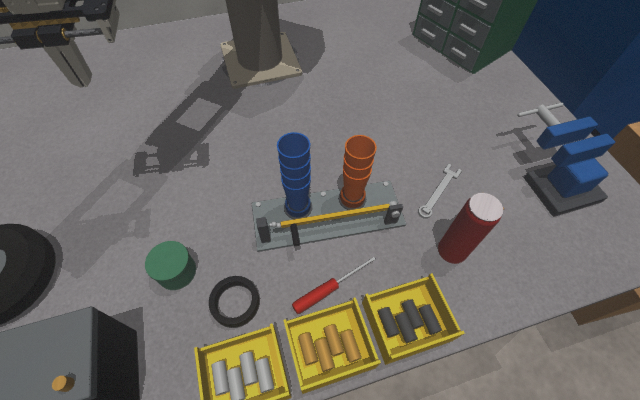

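```bash
python3 -W ignore -c "
from h import *
s=snap('scene');t=snap('top')
z=lambda a:np.array(a)/4+[200,130]-0.375
q=lambda a:np.array(a)/4+[230,120]-0.375
for nm,a,b in(('tip',(563,100),(268,492)),('base',(558,172),(255,424)),('barEnd',(606,189),(195,419)),('ball',(632,191),(165,417)),('hingeEnd',(172,138),(650,332))): print(nm,tri(t,z(a),s,q(b)))
"
```

```text
tip (array([ 0.67554188, -0.06595103,  0.05885091]), np.float64(0.001856573736375397))
base (array([ 0.63413516, -0.0625196 ,  0.05633278]), np.float64(0.00020945698043860764))
barEnd (array([ 0.62391058, -0.091121  ,  0.05936693]), np.float64(0.0024552455065746143))
ball (array([ 0.62206657, -0.10572167,  0.06630834]), np.float64(0.00328129740526168))
hingeEnd (array([0.64952895, 0.15681863, 0.0685641 ]), np.float64(0.0032975494318588723))
```

The handle is at z ≈ 0.058 m, so the bar is level, and it lies below the catch ball at z ≈ 0.066 m. Everything is in place, so I hand in the job.

```bash
python3 -c "
from plant import robot
print(robot.close_job())"
```

```text
the job is handed in; nothing more can be done
None
```

I put all five loose cups away and shut the keeper bar, then handed the job in at about 81 s of the 210 s allowed. I first swung the bar up to about 1.6 rad. I then nested three blue cups and two orange cups in their stacks, each with a straight push of about 8 to 9 N.

- **Cups home:** under load, every cup sat within about 0.5 mm of the height expected for a fully home cup, and each seat still gave about 1 mm per newton, so neither stack jammed. The last pictures show both stacks upright with evenly spaced rims.
- **Keeper shut:** the bar reached a firm stop at 16 N. The pictures put the handle 56 to 59 mm above the bench against 60 mm nominal, below the catch ball.
- **Knocked cup:** one orange cup was moved a few centimetres during the run. I found it again and nested it.
- **Bench and arm:** the other items look unmoved in the last pictures, and the arm was clear of everything when I handed in.
- **Checks that disagreed:**
  - The scene and top cameras differed by 2 to 5 mm, so I used the wrist camera for the grasps.
  - One orange cup gripped 2 mm wider than the others, but it was upright and nested normally.
  - I felt no clear click as the bar passed the catch, only the stop.

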